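# Square up bar blanks in the paint jig and uncap the primer

## Robot

A 6-joint arm with a two-finger parallel gripper is mounted at the origin on the work surface. World frame = base frame: x ahead of the robot, y to its left, z up, the work surface at z = 0. Lengths are in m, angles in rad, forces in N, time in s.
With the tool pointing down it reaches from about 0.375 to 0.975 m from the base axis. Payload 3.8 kg.
Tool frame: the origin (TCP) lies at the very end of the fingers, on their centre line; the grasp point (between the pads) lies 19 mm behind it; z points along the fingers, y is the line along which they close (so a half turn about z gives the same grasp; the last joint's range is limited). The gripper opens to 85 mm and grips with 20 to 120 N. Pads are 22 mm wide; open, the fingers measure 114 mm over their backs; the gripper's body (76 mm by 85 mm) begins 54 mm behind the grasp point. The pads swing forward as they close: fully open they stand 13 mm farther back than shut.
Start: joints at [1.269, 0.264, 1.604, -0, 1.274, -0.037], TCP at [0.177, 0.651, 0.231] pointing down, gripper open.
Joint ranges: [-2.63, 2.63], [-0.94, 2.18], [0.31, 2.57], [-1.31, 4.45], [0, 2.66], [-2.55, 2.55]. Speed limits (rad/s): [2.57, 2.57, 3.14, 3.14, 3.14, 3.14].

## Interface

Orientations are given as a rotation vector (axis times angle).
In Python, from workcell import read_state, read_camera, calibration, finish_job gives the robot as it stands.
- The arm moves only by the tool step_arm, never from a script. Its argument "commands" is a list of rows, each an object of numbers: "fingers": the gripper's target within -1 to 1 (shut at 1, half-way at 0, fully open at -1); "dx", "dy", "dz": the shift along the tool's x, y, z in m; "roll": the turn about the tool's z in degrees. In form: [{"fingers": .., "dx": .., "dy": .., "dz": .., "roll": ..}, ...]. A call has 1 to 8 rows; each row is the pose to reach, as a shift and turn from the pose commanded when the call began, along the tool's axes at that moment; what a row does not reach only later rows make up. A row lasts 1/8 s, in which the tool goes at most 62.5 mm and 10.7 degrees, less where a joint would pass 70% of its speed; a pose out of reach is approached as far as the arm can. A call with a gripper value outside its range is refused whole. The fingers move at their own pace and stop on an object; "squeeze" is the grip in N (left out, the last holds). Time passes only in rows, so rows that repeat a pose let the fingers close. It gives the time, the measured TCP pose, the force, the opening and the grip force at its end, in the units of the state.
- read_state(): the state, without advancing time (a new reading comes with each control period).
- read_camera(name): name is "scene" or "top" or "wrist"; returns (picture, depth): 420x560x3 uint8, blue, green, red; 420x560 float32, m along the optical axis (not along the pixel's ray), 0 where there is no reading.
- calibration(name): a dict with "intrinsics" (3x3 intrinsics, pixels), "world_to_cam" (4x4, takes a point from world to camera coordinates). Camera axes: x right, y up, looking along -z (the intrinsics and any distortion apply to the point x, -y, -z); pixel columns grow to the right and rows downward; lengths in m; the calibration is good to about 2 mm. A picture is of the moment at which its call begins: read the wrist's pose just before it. calibration takes no time and is no camera call; for the wrist camera it gives the pose at the moment of the call.
- finish_job(): hands the job in; it is judged then, once.
The state is a dict: "time": time; "q": joint angles; "joint_vel": joint speeds; "joint_torque": joint torques, N m; "tool_pos": TCP position; "tcp_rot": TCP orientation; "wrist_force": force on the tool from outside, world axes, zero at the start; "torque": the same for the moment, N m; "width": opening from 0.0 (shut) to 1.0 (fully open); "grip_force": force on a finger pad.
Only numpy, scipy, OpenCV 4.12 (cv2) and the standard library are available. Lean on these libraries where they do the work, as an engineer would, in place of code of your own. Each camera call takes 0.05 s, during which the arm holds its last target. There are 200 camera calls.

## Task

Get the steel bar blanks ready for priming: put each blank that lies on the bench into a bay of its own in the paint jig, flat on the board and pointing at the yellow fence, and push it snug against both the fence (with its end) and the yellow rail on the left of its bay. Only when all of them are squared up, lift the loose orange cap off the red spray can and set it, mouth down, in the round black cap holder. Leave the red can standing where it is, and leave the blue can, the jar and the screwdriver alone; if something gets knocked out of place meanwhile, put it right.

Things in the scene. Friction and masses are not known exactly. Their poses are not given: they have to be found in the camera images.
- jig: home-made paint jig, fixed: plywood board 170 x 300 x 12 mm (x, y, z) carrying a yellow fence and three yellow rails. Origin: centre of the board's underside, on the bench; x points to the fence (roughly away from the robot), y left, z up; board top at z = 12. The rails, each 10 mm wide, run from the fence towards the robot, x = -7..73 mm, centred at y = 145, 50, -45, top at z = 28.
- fence (a point): middle of the fence's near face, at board level: jig x = 73, y = 0, z = 12 mm; axes as the jig's. The fence runs over the whole 300 mm width along the board's far edge, 12 mm thick, top 18 mm above the board. Each bay is the clear board to the right (-y) of its own rail: 85 mm to the next rail; 100 mm to the board's edge for the right-hand bay.
- bay0 (a point): Left bay: where the centre of a blank's underside is when the blank lies flat on the jig board with one end flat against the fence and its left (+y) side flat against the bay's rail. Axes as the jig's: x towards the fence, y left, z up. At jig x = 23, y = 127.5, z = 12 mm.
- bay1 (a point): Middle bay: where the centre of a blank's underside is when the blank lies flat on the jig board with one end flat against the fence and its left (+y) side flat against the bay's rail. Axes as the jig's: x towards the fence, y left, z up. At jig x = 23, y = 32.5, z = 12 mm.
- bay2 (a point): Right bay: where the centre of a blank's underside is when the blank lies flat on the jig board with one end flat against the fence and its left (+y) side flat against the bay's rail. Axes as the jig's: x towards the fence, y left, z up. At jig x = 23, y = -62.5, z = 12 mm.
- bar0: bare steel flat-bar blank, 100 x 25 x 12 mm (x, y, z), about 0.24 kg; starts lying flat on the bench at the robot's left. Origin: centre of its underside; x along its length, z up. Ends and sides are alike. Two or three of bar0..bar3 are present in a run; an absent one reads None.
- bar1: bare steel flat-bar blank, 100 x 25 x 12 mm (x, y, z), about 0.24 kg; starts lying flat on the bench at the robot's left. Origin: centre of its underside; x along its length, z up. Ends and sides are alike. Two or three of bar0..bar3 are present in a run; an absent one reads None.
- bar2: bare steel flat-bar blank, 100 x 25 x 12 mm (x, y, z), about 0.24 kg; starts lying flat on the bench at the robot's left. Origin: centre of its underside; x along its length, z up. Ends and sides are alike. Two or three of bar0..bar3 are present in a run; an absent one reads None.
- bar3: bare steel flat-bar blank, 100 x 25 x 12 mm (x, y, z), about 0.24 kg; starts lying flat on the bench at the robot's left. Origin: centre of its underside; x along its length, z up. Ends and sides are alike. Two or three of bar0..bar3 are present in a run; an absent one reads None.
- can: red spray can of primer with an orange cap, standing upright and loose on the bench at the robot's right; 52 mm diameter, 0.28 kg. Origin: centre of its base; z up along its axis. Its flat shoulder, on which the cap rests, is 105 mm above the base; inside the cap a steel dome of 38 mm diameter and a nozzle reach up to 129 mm above the base.
- cap: orange plastic cap, a round cup turned mouth down: 50 mm outer diameter, 45 mm high, 20 g, wall 2.5 mm, sitting loosely (no snap or thread) over the red can's dome. Origin: centre of its open lower rim; z points up along its axis to the closed top, 45 mm above. It must rise 26 mm to come clear of the nozzle. On the can its top is 150 mm above the bench.
- holder_floor (a point): centre of the inner floor (yellow) of the cap holder, a round black plastic dish fixed to the bench at the robot's right: 74 mm outer diameter, 18 mm high, recess 62 mm in diameter and 12 mm deep. This point is 6 mm above the bench. The red can, the blue can and the holder trade places from run to run.
- blue_can: bystander: blue spray can with a white cap fixed on it, 52 mm diameter, 150 mm tall, standing at the robot's right. Origin: centre of its base, z up.
- screwdriver: bystander: a screwdriver lying on the bench beyond the jig, about 0.2 m long. Origin: on its underside, its own x along the shaft, handle towards -x.
- jar: bystander: a lidded jar, 70 mm diameter, 85 mm tall, standing between the robot and the jig, near the middle of the bench. Origin: centre of its base.
Things that resemble listed ones, but are neither listed nor needed, are in the scene too. There is more than one size of the part that bears holder_floor; the job needs the middle-sized.

How it is judged:
By the outcome, as a careful person would: the job done as asked, in the order asked, and still so for the second after the job is handed in, with the robot touching nothing.
Of bar0, bar1, bar2, bar3 only 2 to 3 are there at a start; the rules pass over those that are not, and their reading is None.
At some moment in a run one of bar0, bar1, bar2, bar3 may be knocked a few centimetres aside while the robot is not near it.
It also fails if it takes over 210 s, if anything falls off the work surface, if the arm or the gripper's body presses on something with over 40 N, if the wrist force passes 120 N, or if a joint passes its speed limit or range.

## Working session

There is one attempt and no reset: what is moved stays moved. The work goes in short steps, Python scripts to look and compute and a tool call to move; the robot and the scene stay as the last step left them, time stands still between calls to the robot, and variables do not carry over. Pictures are saved under pics/ and viewed, at most 14 in all, crops included, and the job is handed in when it is done.

Besides the shell and the picture viewer there is one more tool, called after "Call:" by a JSON object that holds its "method" and its "body", one argument or row to a line. step_arm: Moves the arm, as the interface text tells. Its arguments: {"type":"object","properties":{"commands":{"type":"array","items":{"type":"object","properties":{"fingers":{"type":"number"},"dx":{"type":"number"},"dy":{"type":"number"},"dz":{"type":"number"},"roll":{"type":"number"}}}},"squeeze":{"type":"number"}},"required":["commands"]}

```bash
ls; mkdir -p pics
cat > h.py <<'E'
import numpy as np,cv2
from workcell import *
def cast(name,px,z,cal=None):
    c=cal or calibration(name);K=np.array(c["intrinsics"]);T=np.array(c["world_to_cam"])
    px=np.atleast_2d(px).astype(float)
    d=np.c_[(px[:,0]-K[0,2])/K[0,0],-(px[:,1]-K[1,2])/K[1,1],-np.ones(len(px))]
    R=T[:3,:3];o=-R.T@T[:3,3];w=d@R
    s=(z-o[2])/w[:,2]
    return o+w*s[:,None]
def dep(name,px,D,cal=None):
    c=cal or calibration(name);K=np.array(c["intrinsics"]);T=np.array(c["world_to_cam"])
    px=np.atleast_2d(px).astype(float);z=np.array([D[int(round(v)),int(round(u))] for u,v in px])
    p=np.c_[(px[:,0]-K[0,2])/K[0,0]*z,-(px[:,1]-K[1,2])/K[1,1]*z,-z]
    return (p-T[:3,3])@T[:3,:3]
def snap(name,f=None):
    c=calibration(name);im,D=read_camera(name)
    if f: cv2.imwrite("pics/"+f,im);np.save("pics/"+f[:-4],D)
    return im,D,c
E
python3 - <<'E'
from h import *
for n in("top","scene","wrist"):
    im,D,c=snap(n,n+"0.png");print(n,c)
print(read_state())
E
```

```text
pics
top {'intrinsics': array([[402.50936545,   0.        , 277.9674475 ],
       [  0.        , 402.50936545, 206.42417627],
       [  0.        ,   0.        ,   1.        ]]), 'world_to_cam': array([[-0.02801127, -0.999279  , -0.02562899, -0.04492155],
       [ 0.98958586, -0.03134277,  0.14049006, -0.62373168],
       [-0.14119205, -0.02142678,  0.98975032, -1.07991943],
       [ 0.        ,  0.        ,  0.        ,  1.        ]])}
scene {'intrinsics': array([[444.30621395,   0.        , 281.94676301],
       [  0.        , 444.30621395, 198.06656254],
       [  0.        ,   0.        ,   1.        ]]), 'world_to_cam': array([[ 0.28183297,  0.95932338, -0.01639588, -0.06711004],
       [-0.70539199,  0.21875532,  0.67421677,  0.37226167],
       [ 0.65037859, -0.17845099,  0.73835149, -1.87537162],
       [ 0.        ,  0.        ,  0.        ,  1.        ]])}
wrist {'intrinsics': array([[304.67538465,   0.        , 281.01400246],
       [  0.        , 304.67538465, 205.03584026],
       [  0.        ,   0.        ,   1.        ]]), 'world_to_cam': array([[ 0.26196076,  0.96507
[... 216 characters left out ...]

{'time': 0.15, 'q': array([ 1.26911960e+00,  2.64596009e-01,  1.60506306e+00,  1.49752877e-05,
        1.27367130e+00, -3.68650756e-02]), 'joint_vel': array([ 2.10650873e-04, -2.11325020e-03, -6.50050769e-03, -7.06553885e-05,
        1.87481918e-04, -3.28060321e-04]), 'joint_torque': array([ 2.07391872e-04, -5.15914643e+01, -3.67952693e+01, -2.37274789e-04,
        8.29125027e-03, -4.58906513e-08]), 'tool_pos': array([0.17647466, 0.65094546, 0.2302358 ]), 'tcp_rot': array([-4.14717022e-01, -3.11378854e+00,  2.68652250e-03]), 'wrist_force': array([ 0.25183574,  0.88456089, -0.01397783]), 'torque': array([ 0.02158844, -0.02703225, -0.02920009]), 'grip_force': 0.0, 'width': 0.9952899052617563}
```

View pics/top0.png

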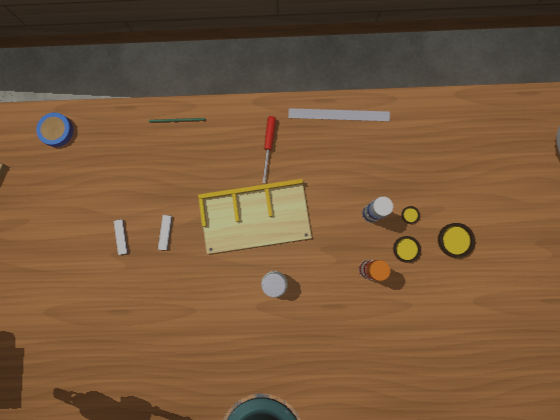

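View pics/scene0.png

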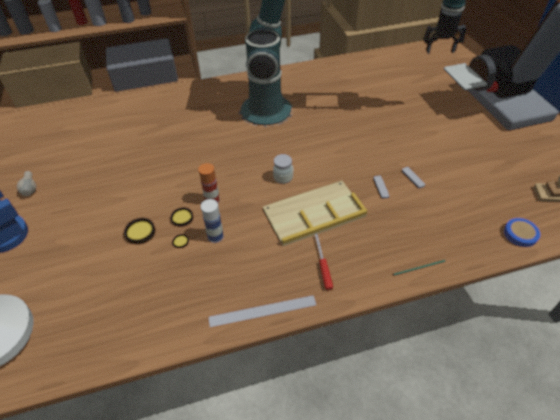

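The top view shows two blanks at (121,237) and (165,233), the jig at (255,217) with its fence along the upper edge, and the jar at (274,284). The red can with its orange cap is at (378,270) and the blue can at (382,208). There are three dishes: small (411,215), middle (407,249) and large (457,240). The middle one fits the 74 mm description; I'll check its size next.

```bash
cat > m.py <<'E'
from h import *
im,D,c=snap("top","top1.png");hs=cv2.cvtColor(im,cv2.COLOR_BGR2HSV)
def cs(mask,amin=20):
    n,l,s,ce=cv2.connectedComponentsWithStats(mask.astype(np.uint8))
    return [(i,l==i,s[i],ce[i]) for i in range(1,n) if s[i,4]>=amin]
H,S,V=[hs[...,i].astype(int) for i in range(3)]
print("grey")
for i,m,s,ce in cs((S<70)&(V>110)&(np.arange(420)[:,None]>140)&(np.arange(420)[:,None]<320),60):
    r=cv2.minAreaRect(np.argwhere(m)[:,::-1].astype(np.float32))
    b=cast("top",cv2.boxPoints(r),.012,c);cc=cast("top",[ce],.012,c)[0]
    e=[b[1]-b[0],b[2]-b[1]];L=[np.linalg.norm(x[:2]) for x in e];k=int(np.argmax(L))
    print(ce.round(1),s[4],"w",cc.round(4),"L",np.round(L,4),"yaw",np.degrees(np.arctan2(e[k][1],e[k][0])).round(1),"dep z",dep("top",[ce],D,c)[0].round(4))
print("yellow")
for i,m,s,ce in cs((H>20)&(H<34)&(S>170)&(V>100)):
    r=cv2.minAreaRect(np.argwhere(m)[:,::-1].astype(np.float32))
    p=dep("top",[ce],D,c)[0]
    print(ce.round(1),s,"w",cast("top",[ce],.006,c)[0].round(4),"dep",p.round(4),"rect mm",np.round(np.array(r[1])*(1.08)/402,3))
E
python3 m.py
python3 - <<'E'
import cv2
im=cv2.imread('pics/top0.png')
a=cv2.resize(im[170:320,100:320],None,fx=3.6,fy=3.6,interpolation=cv2.INTER_CUBIC);cv2.imwrite('pics/c1.png',a)
a=cv2.resize(im[180:300,345:485],None,fx=5,fy=5,interpolation=cv2.INTER_CUBIC);cv2.imwrite('pics/c2.png',a)
E
```

```text
grey
[265.4 166.4] 80 w [ 0.7456 -0.0294  0.012 ] L [0.0965 0.0077] yaw -7.3 dep z [ 0.7442 -0.0297  0.0177]
[382.5 205.7] 319 w [ 0.6193 -0.3608  0.012 ] L [0.0554 0.0572] yaw -148.2 dep z [ 0.6008 -0.3284  0.1477]
[288.2 206.3] 156 w [ 0.626  -0.0921  0.012 ] L [0.0872 0.0159] yaw -87.0 dep z [ 0.6258 -0.0921  0.0135]
[253.6 209.3] 170 w [0.6205 0.0073 0.012 ] L [0.0705 0.0218] yaw -85.4 dep z [0.6204 0.0073 0.0127]
[220.5 213.2] 186 w [0.6121 0.1029 0.012 ] L [0.0725 0.0218] yaw -83.6 dep z [0.6123 0.103  0.0108]
[164.  232.1] 321 w [0.5625 0.2656 0.012 ] L [0.1001 0.0269] yaw -7.4 dep z [0.5626 0.2657 0.0116]
[234.3 221.4] 469 w [0.5872 0.0634 0.012 ] L [0.2    0.0299] yaw -82.3 dep z [0.5873 0.0634 0.0115]
[119.7 236.6] 318 w [0.5537 0.3935 0.012 ] L [0.0265 0.1004] yaw -170.7 dep z [0.5536 0.393  0.0133]
[272.9 284.1] 492 w [ 0.4079 -0.0425  0.012 ] L [0.0658 0.0695] yaw -140.6 dep z [ 0.4115 -0.0454  0.0868]
yellow
[243.1 195.2] [198 179 105  47 745] w [0.6636 0.0377 0.006 ] dep [0.6626 0.0371 0.0115] rect mm [0.085 0.283]
[410.3 214.7] [403 208  15  14 160] w [ 0.5918 -0.4395  0.006 ] dep [ 0.5918 -0.4394  0.0063] rect mm [0.035 0.038]
[456.2 240.1] [443 227  27  28 590] w [ 0.5157 -0.5623  0.006 ] dep [ 0.5154 -0.56    0.0116] rect mm [0.073 0.07 ]
[406.8 249. ] [397 239  21  21 354] w [ 0.4948 -0.4224  0.006 ] dep [ 0.4947 -0.4217  0.0084] rect mm [0.054 0.054]
```

View pics/c1.png

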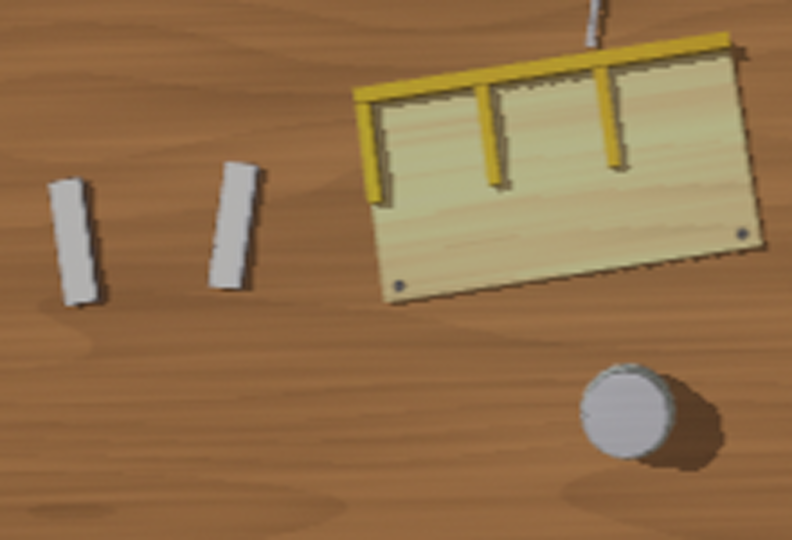

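View pics/c2.png

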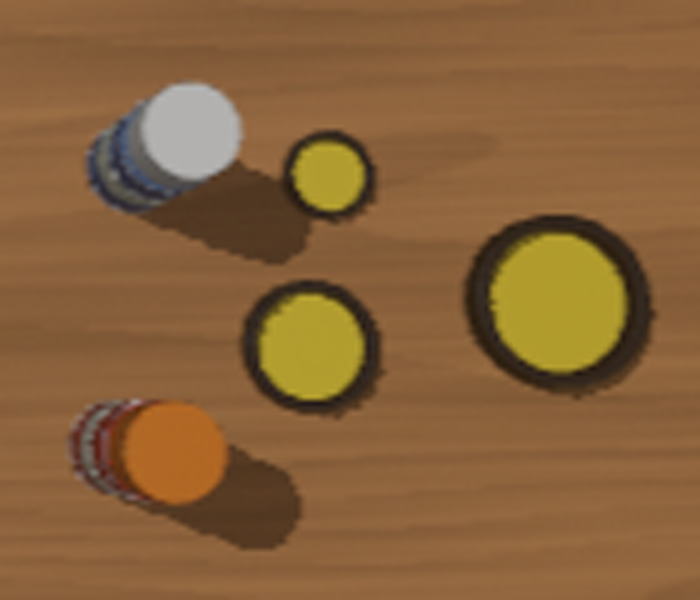

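c1 shows the two blanks and the jig. The board's near corners are at crop (386,302) and (763,246), and the fence's far corners at (353,89) and (728,33). c2 shows the dishes: the middle one at crop (312,346) is about 135/5 px across, or roughly 73 mm outer, so it is the cap holder. The orange-capped red can is at crop (176,452).

```bash
cat > m2.py <<'E'
from h import *
c=calibration("top")
cr=np.array([[386,302],[763,246],[353,89],[728,33]],float);px=np.array([100,170])+(cr+.5)/3.6-.5
W=np.r_[cast("top",px[:2],.012),cast("top",px[2:],.030)][:,:2]
M=np.array([[-85,150],[-85,-150],[85,150],[85,-150]])/1000
a=W-W.mean(0);b=M-M.mean(0);yaw=np.arctan2((b[:,0]*a[:,1]-b[:,1]*a[:,0]).sum(),(a*b).sum())
R=np.array([[np.cos(yaw),-np.sin(yaw)],[np.sin(yaw),np.cos(yaw)]]);t=W.mean(0)-R@M.mean(0)
print("jig",t,np.degrees(yaw),"res mm",((W-(M@R.T+t))*1000).round(1).tolist())
for k,p in dict(bay0=(23,127.5),bay1=(23,32.5),bay2=(23,-62.5)).items(): print(k,(R@np.array(p)/1000+t).round(4))
# two-view triangulation
def ray(n,p):
    c=calibration(n);K=c["intrinsics"];T=c["world_to_cam"];R=T[:3,:3]
    d=R.T@np.array([(p[0]-K[0,2])/K[0,0],-(p[1]-K[1,2])/K[1,1],-1]);return -R.T@T[:3,3],d/np.linalg.norm(d)
def tri(p,q):
    A=np.zeros((3,3));B=np.zeros(3)
    L=[ray("top",p),ray("scene",q)]
    for o,d in L:
        P=np.eye(3)-np.outer(d,d);A+=P;B+=P@o
    return np.linalg.solve(A,B).round(4)
s=cv2.imread("pics/scene0.png");t_=cv2.imread("pics/top0.png")
def comps(im,lo,hi,a0=40):
    m=cv2.inRange(cv2.cvtColor(im,cv2.COLOR_BGR2HSV),lo,hi);n,l,st,ce=cv2.connectedComponentsWithStats(m)
    return [(ce[i].round(1),st[i,4],st[i,:4]) for i in range(1,n) if st[i,4]>a0]
for nm,lo,hi in(("grey",(0,0,110),(180,70,255)),("or",(5,170,120),(17,255,255)),("yel",(20,170,90),(34,255,255))):
    print(nm)
    for x in comps(s,lo,hi,60):
        if 160<x[0][1]<290 or nm!="grey": print(" S",*x)
    if nm=="or":
        for x in comps(t_,lo,hi): print(" T",*x)
import sys
E
python3 m2.py
cat >> m2.py <<'E'
E
```

```text
jig [0.59970264 0.00456677] 6.925686412801329 res mm [[0.9, -0.7], [-0.0, -0.9], [0.0, 1.0], [-0.9, 0.6]]
bay0 [0.6072 0.1339]
bay1 [0.6186 0.0396]
bay2 [ 0.6301 -0.0547]
grey
 S [284.2 165.7] 366 [273 154  21  29]
 S [413.5 176.3] 182 [402 167  23  21]
 S [ 25.9 181.8] 239 [ 17 171  19  20]
 S [381.3 185.9] 195 [373 175  17  23]
 S [309.2 208.1] 2477 [264 182  93  56]
 S [210.7 208. ] 304 [200 198  21  23]
 S [527.2 224.3] 62 [506 217  35  26]
 S [523.1 229.6] 106 [511 221  25  19]
 S [318.3 245. ] 90 [314 233   9  26]
 S [521.  287.9] 3209 [465 259  95  52]
or
 T [379.5 270. ] 344 [369 260  22  21]
yel
```

```bash
cat >> h.py <<'E'
from scipy.spatial.transform import Rotation as Ro
def mv(x,y,z,ang,s=None):
    "shift in tool axes to world x,y,z with closing line at ang deg (mod 180)"
    s=s or read_state();R=Ro.from_rotvec(s["tcp_rot"]).as_matrix()
    d=R.T@(np.array([x,y,z])-s["tool_pos"]);a=np.degrees(np.arctan2(R[1,1],R[0,1]))
    r=-((ang-a+90)%180-90)
    print("t %.2f cur ang %.2f tilt %.4f -> d mm %s roll %.2f"%(s["time"],a,R[2,2],(d*1000).round(1),r))
E
python3 -c "
from h import *
mv(.5625,.2656,.231,82.6)
import m2
print(m2.tri((164,232.1),(381.3,185.9)),m2.tri((119.7,236.6),(413.5,176.3)))" | grep -v '^ '
```

```text
t 0.20 cur ang 74.83 tilt -1.0000 -> d mm [-4.734e+02 -2.709e+02 -2.000e-01] roll -7.77
jig [0.59970264 0.00456677] 6.925686412801329 res mm [[0.9, -0.7], [-0.0, -0.9], [0.0, 1.0], [-0.9, 0.6]]
bay0 [0.6072 0.1339]
bay1 [0.6186 0.0396]
bay2 [ 0.6301 -0.0547]
grey
or
yel
[0.5626 0.2654 0.0132] [0.5536 0.3933 0.0137]
```

Call:
{"method": "step_arm", "body": {
  "commands": [
    {"fingers": -1,"dx": -0.06,"dy": -0.035,"dz": 0,"roll": -1},
    {"fingers": -1,"dx": -0.118,"dy": -0.068,"dz": 0,"roll": -2},
    {"fingers": -1,"dx": -0.178,"dy": -0.102,"dz": 0,"roll": -4},
    {"fingers": -1,"dx": -0.237,"dy": -0.136,"dz": 0,"roll": -5},
    {"fingers": -1,"dx": -0.296,"dy": -0.17,"dz": 0,"roll": -6},
    {"fingers": -1,"dx": -0.355,"dy": -0.204,"dz": 0,"roll": -7.8},
    {"fingers": -1,"dx": -0.415,"dy": -0.238,"dz": 0,"roll": -7.8},
    {"fingers": -1,"dx": -0.4735,"dy": -0.271,"dz": 0,"roll": -7.8}
  ],
  "squeeze": 60
}}

```text
time: 1.2
tool_pos: [0.5315, 0.2964, 0.2313]
tcp_rot: [0.202, 3.135, 0.0]
wrist_force: [0.2, 1.3, -0.5]
width: 0.996
grip_force: 0.0
```

Call:
{"method": "step_arm", "body": {
  "commands": [
    {"fingers": -1,"dx": 0,"dy": 0,"dz": 0.05,"roll": 0},
    {"fingers": -1,"dx": 0,"dy": 0,"dz": 0.09,"roll": 0},
    {"fingers": -1,"dx": 0,"dy": 0,"dz": 0.09,"roll": 0},
    {"fingers": -1,"dx": 0,"dy": 0,"dz": 0.09,"roll": 0}
  ]
}}

```text
time: 1.7
tool_pos: [0.531, 0.2986, 0.1426]
tcp_rot: [0.202, 3.134, 0.001]
wrist_force: [0.7, -0.0, 0.4]
width: 1.003
grip_force: 0.0
```

```bash
cat > w.py <<'E'
from h import *
import sys
def bars(im,c,z,show=True,amin=1500):
    hs=cv2.cvtColor(im,cv2.COLOR_BGR2HSV);m=cv2.inRange(hs,(0,0,110),(180,60,255))
    out=[]
    for k in cv2.findContours(m,cv2.RETR_EXTERNAL,cv2.CHAIN_APPROX_NONE)[0]:
        if cv2.contourArea(k)<amin: continue
        P=cast("wrist",k[:,0],z,c)[:,:2]
        r=cv2.minAreaRect((P*1000).astype(np.float32));b=cv2.boxPoints(r);e=b[1]-b[0]
        f=b[2]-b[1]
        if np.hypot(*f)>np.hypot(*e): e=f
        out.append((np.array(r[0])/1000,np.sort(r[1]),(np.degrees(np.arctan2(e[1],e[0]))+90)%180-90))
        print("bar? px",k[:,0].mean(0).round(),"xy",(np.array(r[0])/1000).round(4),"size",np.sort(r[1]).round(1),"yaw %.2f"%out[-1][2])
    return out
E
python3 - <<'E'
from w import *
im,D,c=snap("wrist","w1.png");bars(im,c,.012);mv(.5625,.2656,.001,82.6)
E
```

```text
bar? px [252. 229.] xy [0.5612 0.2669] size [25.5 99.1] yaw -7.51
bar? px [386. 203.] xy [0.5526 0.3948] size [ 25.1 100.3] yaw 9.45
t 1.75 cur ang 82.66 tilt -1.0000 -> d mm [-34.5 -29.5 142.6] roll 0.06
```

View pics/w1.png

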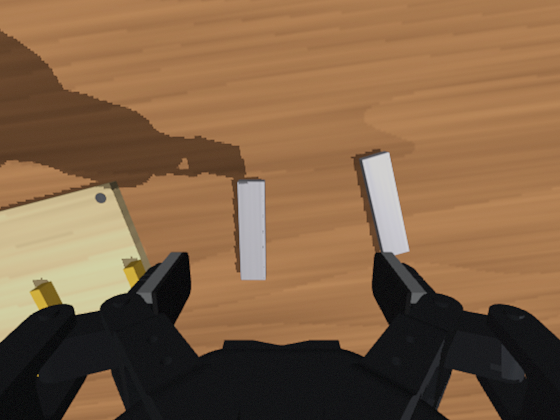

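Wrist view: blank A is at px (252,229) and blank B at (386,203). The jig corner is lower left. World positions agree with the top camera to about 1.5 mm.

Call:
{"method": "step_arm", "body": {
  "commands": [
    {"fingers": -1,"dx": -0.034,"dy": -0.03,"dz": 0.04,"roll": 0},
    {"fingers": -0.3,"dx": -0.034,"dy": -0.03,"dz": 0.09,"roll": 0},
    {"fingers": -0.3,"dx": -0.034,"dy": -0.03,"dz": 0.12,"roll": 0},
    {"fingers": -0.3,"dx": -0.034,"dy": -0.03,"dz": 0.13,"roll": 0},
    {"fingers": -0.3,"dx": -0.034,"dy": -0.03,"dz": 0.136,"roll": 0},
    {"fingers": -0.3,"dx": -0.034,"dy": -0.03,"dz": 0.14,"roll": 0},
    {"fingers": -0.3,"dx": -0.034,"dy": -0.03,"dz": 0.14,"roll": 0}
  ]
}}

```text
time: 2.62
tool_pos: [0.561, 0.2644, 0.0025]
tcp_rot: [0.201, 3.133, 0.001]
wrist_force: [-0.5, 0.4, -0.4]
width: 0.648
grip_force: 0.0
```

Call:
{"method": "step_arm", "body": {
  "commands": [
    {"fingers": 0.5},
    {"fingers": 1},
    {"fingers": 1},
    {"fingers": 1},
    {"fingers": 1},
    {"fingers": 1}
  ]
}}

```text
invalid input
```

Call:
{"method": "step_arm", "body": {
  "commands": [
    {"fingers": 1,"dx": 0,"dy": 0,"dz": 0,"roll": 0},
    {"fingers": 1,"dx": 0,"dy": 0,"dz": 0,"roll": 0},
    {"fingers": 1,"dx": 0,"dy": 0,"dz": 0,"roll": 0},
    {"fingers": 1,"dx": 0,"dy": 0,"dz": 0,"roll": 0},
    {"fingers": 1,"dx": 0,"dy": 0,"dz": 0,"roll": 0}
  ]
}}

```text
time: 3.25
tool_pos: [0.5609, 0.2643, 0.0023]
tcp_rot: [0.202, 3.134, 0.001]
wrist_force: [-1.2, -0.2, 5.1]
width: 0.272
grip_force: 60.6
```

Call:
{"method": "step_arm", "body": {
  "commands": [
    {"fingers": 1,"dx": 0,"dy": 0,"dz": -0.05,"roll": 0},
    {"fingers": 1,"dx": 0,"dy": 0,"dz": -0.1,"roll": 0},
    {"fingers": 1,"dx": 0,"dy": 0,"dz": -0.1,"roll": 0},
    {"fingers": 1,"dx": 0,"dy": 0,"dz": -0.1,"roll": 0}
  ]
}}

```text
time: 3.75
tool_pos: [0.5591, 0.2634, 0.1]
tcp_rot: [-0.202, -3.133, 0.002]
wrist_force: [-1.3, 0.2, -3.2]
width: 0.274
grip_force: 59.8
```

```bash
cat > jig.py <<'E'
from h import *
J=np.array([0.5997,0.0046]);YAW=6.93
def jw(x,y):
    a=np.radians(YAW);return J+np.array([np.cos(a)*x-np.sin(a)*y,np.sin(a)*x+np.cos(a)*y])/1000
E
python3 - <<'E'
from jig import *
p=jw(12,14);print(p);mv(*p,.10,90+YAW);mv(*p,.016,90+YAW)
E
```

```text
[0.60992314 0.0199456 ]
t 3.75 cur ang 82.63 tilt -1.0000 -> d mm [-8.16e+01 -2.35e+02  1.00e-01] roll -14.30
t 3.75 cur ang 82.63 tilt -1.0000 -> d mm [ -81.8 -234.9   84.1] roll -14.30
```

Call:
{"method": "step_arm", "body": {
  "commands": [
    {"fingers": 1,"dx": -0.014,"dy": -0.04,"dz": 0,"roll": -3},
    {"fingers": 1,"dx": -0.028,"dy": -0.08,"dz": 0,"roll": -6},
    {"fingers": 1,"dx": -0.042,"dy": -0.12,"dz": 0,"roll": -9},
    {"fingers": 1,"dx": -0.056,"dy": -0.16,"dz": 0,"roll": -12},
    {"fingers": 1,"dx": -0.07,"dy": -0.2,"dz": 0,"roll": -14.3},
    {"fingers": 1,"dx": -0.082,"dy": -0.24,"dz": 0,"roll": -14.3},
    {"fingers": 1,"dx": -0.082,"dy": -0.24,"dz": 0,"roll": -14.3},
    {"fingers": 1,"dx": -0.082,"dy": -0.24,"dz": 0,"roll": -14.3}
  ]
}}

```text
time: 4.75
tool_pos: [0.6088, 0.0155, 0.0987]
tcp_rot: [0.188, -3.131, -0.001]
wrist_force: [-0.1, -0.2, -2.3]
width: 0.268
grip_force: 60.0
```

Run:
```python
from jig import *
p=jw(12,8);mv(*p,.016,90+YAW)
im,D,c=snap("wrist","w2.png")
K=c["intrinsics"];T=c["world_to_cam"]
def proj(P):
    q=T[:3,:3]@P+T[:3,3];return np.round([K[0,0]*q[0]/-q[2]+K[0,2],K[1,1]*-q[1]/-q[2]+K[1,2]],1)
for x,y,z in((-85,150,12),(-85,-150,12),(-7,150,28),(-7,140,28),(-7,55,28),(-7,45,28),(-7,-40,28),(-7,-50,28)): print((x,y),proj(np.r_[jw(x,y),z/1000]))
```

```text
t 4.75 cur ang 96.88 tilt -1.0000 -> d mm [-2.1 -1.8 82.7] roll -0.05
(-85, 150) [479.8  81.2]
(-85, -150) [52.7 81.7]
(-7, 150) [475.5 194.5]
(-7, 140) [461.6 194.5]
(-7, 55) [343.4 194.7]
(-7, 45) [329.5 194.7]
(-7, -40) [211.2 194.9]
(-7, -50) [197.3 194.9]
```

View pics/w2.png

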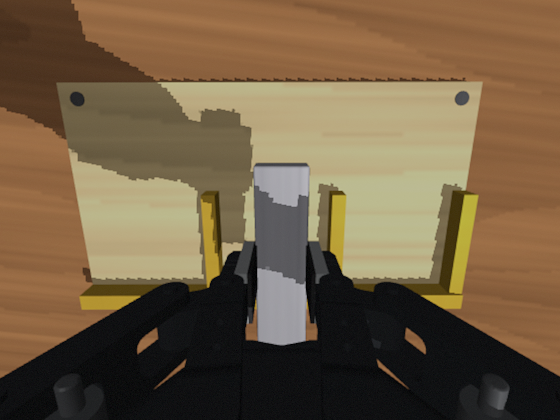

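Wrist view: the held blank is square with the jig. The board corners at (57,83) and (481,82) and the rail ends at (210,192), (338,192) and (468,193) agree with the prediction to about 2–3 mm.

Call:
{"method": "step_arm", "body": {
  "commands": [
    {"fingers": 1,"dx": -0.002,"dy": -0.002,"dz": 0.03,"roll": 0},
    {"fingers": 1,"dx": -0.002,"dy": -0.002,"dz": 0.055,"roll": 0},
    {"fingers": 1,"dx": -0.002,"dy": -0.002,"dz": 0.072,"roll": 0},
    {"fingers": 1,"dx": -0.002,"dy": -0.002,"dz": 0.08,"roll": 0},
    {"fingers": 1,"dx": -0.002,"dy": -0.002,"dz": 0.084,"roll": 0},
    {"fingers": 1,"dx": -0.002,"dy": -0.002,"dz": 0.084,"roll": 0}
  ]
}}

```text
time: 5.55
tool_pos: [0.6134, 0.0138, 0.0177]
tcp_rot: [-0.19, 3.135, -0.0]
wrist_force: [0.3, 0.2, -2.3]
width: 0.271
grip_force: 59.9
```

Call:
{"method": "step_arm", "body": {
  "commands": [
    {"fingers": 1,"dx": 0,"dy": 0,"dz": 0.001,"roll": 0},
    {"fingers": 1,"dx": 0,"dy": 0,"dz": 0.002,"roll": 0},
    {"fingers": 1,"dx": 0,"dy": 0,"dz": 0.002,"roll": 0}
  ]
}}

```text
time: 5.92
tool_pos: [0.6131, 0.0136, 0.0156]
tcp_rot: [-0.19, 3.135, -0.0]
wrist_force: [-0.2, -0.4, -2.6]
width: 0.275
grip_force: 59.9
```

Call:
{"method": "step_arm", "body": {
  "commands": [
    {"fingers": 1,"dx": 0,"dy": 0,"dz": 0.001,"roll": 0},
    {"fingers": 0.15,"dx": 0,"dy": 0,"dz": 0.001,"roll": 0},
    {"fingers": 0.15,"dx": 0,"dy": 0,"dz": 0.001,"roll": 0},
    {"fingers": 0.15,"dx": 0,"dy": 0,"dz": 0.001,"roll": 0},
    {"fingers": 0.15,"dx": 0,"dy": 0,"dz": -0.02,"roll": 0},
    {"fingers": 0.15,"dx": 0,"dy": 0,"dz": -0.05,"roll": 0},
    {"fingers": 1,"dx": 0,"dy": 0,"dz": -0.05,"roll": 0}
  ]
}}

```text
time: 6.8
tool_pos: [0.6164, 0.0136, 0.07]
tcp_rot: [-0.189, 3.128, -0.001]
wrist_force: [0.1, -0.1, 0.1]
width: 0.23
grip_force: 0.0
```

```bash
cat >> jig.py <<'E'
def j(xy):
    a=np.radians(YAW);d=(np.array(xy)[:2]-J)*1000;return np.array([np.cos(a)*d[0]+np.sin(a)*d[1],-np.sin(a)*d[0]+np.cos(a)*d[1]])
E
python3 - <<'E'
from jig import *
s=read_state();print(j(s["tool_pos"]),s["width"])
mv(*jw(15,-28),.016,90+YAW)
E
```

```text
[17.71277787  6.92518385] 0.23014565429387096
t 6.80 cur ang 96.93 tilt -1.0000 -> d mm [  3.1 -34.9  54. ] roll -0.00
```

Run:
```python
from jig import *
from w import bars
s=read_state();print(s["q"].round(2))
im,D,c=snap("wrist","w3.png")
for b in bars(im,c,.024): print(j(b[0]))
mv(*jw(18,-22),.07,YAW)
```

```text
[-0.02  0.3   1.88  0.    0.96 -1.71]
bar? px [285. 221.] xy [0.6129 0.0142] size [25.1 99.4] yaw 6.93
[14.27416211  7.88537172]
t 6.85 cur ang 96.93 tilt -1.0000 -> d mm [ -1.8 -29.1  -1.8] roll 90.00
```

Call:
{"method": "step_arm", "body": {
  "commands": [
    {"fingers": 1,"dx": 0,"dy": -0.015,"dz": 0,"roll": 10},
    {"fingers": 1,"dx": -0.001,"dy": -0.029,"dz": 0,"roll": 20},
    {"fingers": 1,"dx": -0.001,"dy": -0.029,"dz": 0,"roll": 30},
    {"fingers": 1,"dx": -0.001,"dy": -0.029,"dz": 0,"roll": 40},
    {"fingers": 1,"dx": -0.001,"dy": -0.029,"dz": 0,"roll": 50},
    {"fingers": 1,"dx": -0.001,"dy": -0.029,"dz": 0,"roll": 60},
    {"fingers": 1,"dx": -0.001,"dy": -0.029,"dz": 0,"roll": 70},
    {"fingers": 1,"dx": -0.001,"dy": -0.029,"dz": 0,"roll": 80}
  ]
}}

```text
time: 7.85
tool_pos: [0.6165, -0.015, 0.0644]
tcp_rot: [-1.877, -2.518, 0.002]
wrist_force: [0.1, -0.2, 1.0]
width: -0.001
grip_force: 0.0
```

Call:
{"method": "step_arm", "body": {
  "commands": [
    {"fingers": 1,"dx": 0,"dy": 0,"dz": 0,"roll": 10},
    {"fingers": 1,"dx": 0,"dy": 0,"dz": 0,"roll": 10},
    {"fingers": 1,"dx": 0,"dy": 0,"dz": 0,"roll": 10}
  ]
}}

```text
time: 8.22
tool_pos: [0.617, -0.015, 0.0648]
tcp_rot: [-2.079, -2.354, 0.001]
wrist_force: [-1.4, -0.1, 0.8]
width: -0.002
grip_force: 0.0
```

Run:
```python
from jig import *
s=read_state();print(j(s["tool_pos"]),s["width"])
mv(*jw(18,-22),.016,YAW)
```

```text
[ 14.83756166 -21.52564159] -0.002454746170119751
t 8.22 cur ang 7.09 tilt -1.0000 -> d mm [-0.5  3.2 48.8] roll 0.16
```

Call:
{"method": "step_arm", "body": {
  "commands": [
    {"fingers": 1,"dx": 0,"dy": 0,"dz": 0.03,"roll": 0},
    {"fingers": 1,"dx": 0,"dy": 0,"dz": 0.044,"roll": 0},
    {"fingers": 1,"dx": 0,"dy": 0,"dz": 0.048,"roll": 0},
    {"fingers": 1,"dx": 0.006,"dy": 0,"dz": 0.048,"roll": 0},
    {"fingers": 1,"dx": 0.012,"dy": 0,"dz": 0.048,"roll": 0},
    {"fingers": 1,"dx": 0.018,"dy": 0,"dz": 0.048,"roll": 0},
    {"fingers": 1,"dx": 0.024,"dy": 0,"dz": 0.048,"roll": 0},
    {"fingers": 1,"dx": 0.028,"dy": 0,"dz": 0.048,"roll": 0}
  ]
}}

```text
time: 9.22
tool_pos: [0.6145, 0.0131, 0.0179]
tcp_rot: [2.082, 2.351, 0.001]
wrist_force: [0.8, -1.5, 1.2]
width: -0.001
grip_force: 0.9
```

Call:
{"method": "step_arm", "body": {
  "commands": [
    {"fingers": 1,"dx": 0.001,"dy": 0,"dz": 0,"roll": 0},
    {"fingers": 1,"dx": 0.002,"dy": 0,"dz": 0,"roll": 0},
    {"fingers": 1,"dx": 0.002,"dy": 0,"dz": 0,"roll": 0}
  ]
}}

```text
time: 9.6
tool_pos: [0.6138, 0.0148, 0.0172]
tcp_rot: [-2.083, -2.351, -0.0]
wrist_force: [-0.5, -0.6, 0.9]
width: -0.003
grip_force: 0.5
```

Call:
{"method": "step_arm", "body": {
  "commands": [
    {"fingers": 1,"dx": 0.001,"dy": 0,"dz": 0,"roll": 0},
    {"fingers": 1,"dx": 0.002,"dy": 0,"dz": 0,"roll": 0},
    {"fingers": 1,"dx": 0.002,"dy": 0,"dz": 0,"roll": 0}
  ]
}}

```text
time: 9.98
tool_pos: [0.6135, 0.0168, 0.0172]
tcp_rot: [-2.083, -2.351, 0.0]
wrist_force: [0.1, -0.9, 1.8]
width: 0.004
grip_force: 0.8
```

Call:
{"method": "step_arm", "body": {
  "commands": [
    {"fingers": 1,"dx": 0.001,"dy": 0,"dz": 0,"roll": 0},
    {"fingers": 1,"dx": 0.001,"dy": 0,"dz": 0,"roll": 0}
  ]
}}

```text
time: 10.22
tool_pos: [0.6135, 0.0169, 0.0172]
tcp_rot: [2.082, 2.351, -0.001]
wrist_force: [1.1, -5.0, 0.7]
width: 0.001
grip_force: 2.5
```

Call:
{"method": "step_arm", "body": {
  "commands": [
    {"fingers": 1,"dx": 0.001,"dy": 0,"dz": 0,"roll": 0},
    {"fingers": 1,"dx": 0.001,"dy": 0,"dz": 0,"roll": 0}
  ]
}}

```text
time: 10.48
tool_pos: [0.6136, 0.017, 0.0173]
tcp_rot: [2.081, 2.351, -0.003]
wrist_force: [0.3, -7.5, -0.2]
width: -0.001
grip_force: 4.0
```

Call:
{"method": "step_arm", "body": {
  "commands": [
    {"fingers": 1,"dx": 0.002,"dy": 0,"dz": 0,"roll": 0},
    {"fingers": 1,"dx": 0.002,"dy": 0,"dz": 0,"roll": 0}
  ]
}}

```text
time: 10.72
tool_pos: [0.6135, 0.0171, 0.0173]
tcp_rot: [2.078, 2.35, -0.005]
wrist_force: [1.3, -13.9, -0.7]
width: -0.001
grip_force: 7.2
```

Call:
{"method": "step_arm", "body": {
  "commands": [
    {"fingers": 1,"dx": -0.005,"dy": 0,"dz": 0,"roll": 0},
    {"fingers": 1,"dx": -0.012,"dy": 0,"dz": 0,"roll": 0},
    {"fingers": 1,"dx": -0.012,"dy": 0,"dz": -0.03,"roll": 0},
    {"fingers": 1,"dx": -0.012,"dy": -0.03,"dz": -0.05,"roll": 0},
    {"fingers": 1,"dx": -0.012,"dy": -0.06,"dz": -0.05,"roll": 0},
    {"fingers": 1,"dx": -0.012,"dy": -0.06,"dz": -0.05,"roll": 0}
  ]
}}

```text
time: 11.48
tool_pos: [0.5527, 0.0019, 0.0669]
tcp_rot: [-2.082, -2.35, 0.001]
wrist_force: [0.3, 0.2, -0.2]
width: -0.003
grip_force: 0.0
```

```bash
sed -i 's/^J=.*/J=np.array([0.5995,0.0062])/' jig.py
python3 - <<'E'
from jig import *
from w import bars
im,D,c=snap("wrist","w4.png")
for b in bars(im,c,.024): print(j(b[0]))
mv(*jw(-62,32.5),.017,YAW)
E
```

```text
bar? px [ 13. 334.] xy [ 0.3754 -0.1037] size [27.4 82.8] yaw 83.21
bar? px [ 68. 269.] xy [ 0.4147 -0.0421] size [73.8 76.3] yaw -53.82
bar? px [384. 182.] xy [0.6109 0.0406] size [24.4 99.7] yaw 6.92
bar? px [392.  77.] xy [0.6036 0.1001] size [10.  71.8] yaw -83.11
bar? px [351.  56.] xy [0.5805 0.0953] size [25.3 81.5] yaw -80.72Traceback (most recent call last):
  File "<stdin>", line 4, in <module>
  File "jig.py", line 6, in j
    a=np.radians(YAW);d=(np.array(xy)[:2]-J)*1000;return np.array([np.cos(a)*d[0]+np.sin(a)*d[1],-np.sin(a)*d[0]+np.cos(a)*d[1]])
                 ^^^
NameError: name 'YAW' is not defined
```

View pics/w4.png

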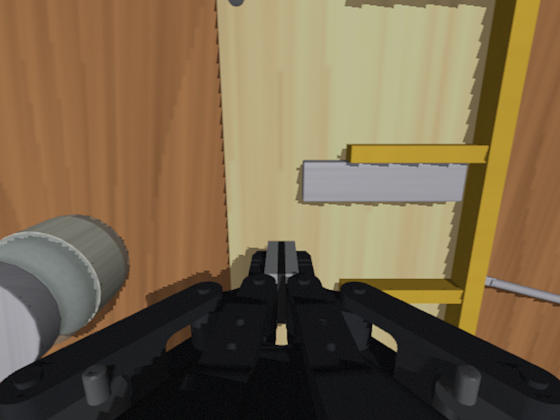

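Blank A lies along the middle rail at px (384,182), yaw 6.9°. There is still a gap to the fence, from px 465 to about 480. Next I push its end.

```bash
sed -i 's/^J=.*/J=np.array([0.5995,0.0062]);YAW=6.93/' jig.py
python3 - <<'E'
from jig import *
s=read_state();print(j(s["tool_pos"]),"bar",j((.6109,.0406)))
mv(*jw(-62,32.5),.017,YAW)
E
```

```text
[-45.36812601   1.12219764] bar [15.46730308 32.77319843]
t 11.53 cur ang 6.92 tilt -1.0000 -> d mm [ 31.4 -16.6  50.2] roll -0.01
```

Call:
{"method": "step_arm", "body": {
  "commands": [
    {"fingers": 1,"dx": 0.015,"dy": -0.017,"dz": 0,"roll": 0},
    {"fingers": 1,"dx": 0.031,"dy": -0.017,"dz": 0.02,"roll": 0},
    {"fingers": 1,"dx": 0.031,"dy": -0.017,"dz": 0.042,"roll": 0},
    {"fingers": 1,"dx": 0.031,"dy": -0.017,"dz": 0.05,"roll": 0},
    {"fingers": 1,"dx": 0.031,"dy": -0.012,"dz": 0.05,"roll": 0},
    {"fingers": 1,"dx": 0.031,"dy": -0.007,"dz": 0.05,"roll": 0},
    {"fingers": 1,"dx": 0.031,"dy": -0.002,"dz": 0.05,"roll": 0},
    {"fingers": 1,"dx": 0.031,"dy": 0.0,"dz": 0.05,"roll": 0}
  ]
}}

```text
time: 12.52
tool_pos: [0.5524, 0.0323, 0.018]
tcp_rot: [2.083, 2.351, 0.002]
wrist_force: [0.1, -0.6, -0.8]
width: 0.001
grip_force: 0.0
```

Call:
{"method": "step_arm", "body": {
  "commands": [
    {"fingers": 1,"dx": 0,"dy": 0.001,"dz": 0,"roll": 0},
    {"fingers": 1,"dx": 0,"dy": 0.002,"dz": 0,"roll": 0},
    {"fingers": 1,"dx": 0,"dy": 0.002,"dz": 0,"roll": 0}
  ]
}}

```text
time: 12.9
tool_pos: [0.5528, 0.0325, 0.0175]
tcp_rot: [-2.083, -2.351, 0.001]
wrist_force: [-3.1, -0.7, 4.3]
width: 0.0
grip_force: 2.2
```

Call:
{"method": "step_arm", "body": {
  "commands": [
    {"fingers": 1,"dx": 0,"dy": 0.001,"dz": 0,"roll": 0},
    {"fingers": 1,"dx": 0,"dy": 0.002,"dz": 0,"roll": 0},
    {"fingers": 1,"dx": 0,"dy": 0.002,"dz": 0,"roll": 0}
  ]
}}

```text
time: 13.28
tool_pos: [0.5547, 0.0328, 0.0175]
tcp_rot: [-2.083, -2.351, 0.001]
wrist_force: [-3.5, -1.3, 5.2]
width: -0.004
grip_force: 2.7
```

Call:
{"method": "step_arm", "body": {
  "commands": [
    {"fingers": 1,"dx": 0,"dy": 0.001,"dz": 0,"roll": 0},
    {"fingers": 1,"dx": 0,"dy": 0.002,"dz": 0,"roll": 0},
    {"fingers": 1,"dx": 0,"dy": 0.002,"dz": 0,"roll": 0}
  ]
}}

```text
time: 13.65
tool_pos: [0.5567, 0.033, 0.0175]
tcp_rot: [-2.083, -2.351, 0.001]
wrist_force: [-4.0, -0.9, 5.6]
width: 0.003
grip_force: 2.7
```

Call:
{"method": "step_arm", "body": {
  "commands": [
    {"fingers": 1,"dx": 0,"dy": 0.001,"dz": 0,"roll": 0},
    {"fingers": 1,"dx": 0,"dy": 0.002,"dz": 0,"roll": 0},
    {"fingers": 1,"dx": 0,"dy": 0.002,"dz": 0,"roll": 0}
  ]
}}

```text
time: 14.02
tool_pos: [0.5587, 0.0333, 0.0175]
tcp_rot: [-2.083, -2.351, 0.001]
wrist_force: [-3.5, 0.6, 5.3]
width: -0.001
grip_force: 2.7
```

Call:
{"method": "step_arm", "body": {
  "commands": [
    {"fingers": 1,"dx": 0,"dy": 0.001,"dz": 0,"roll": 0},
    {"fingers": 1,"dx": 0,"dy": 0.002,"dz": 0,"roll": 0},
    {"fingers": 1,"dx": 0,"dy": 0.002,"dz": 0,"roll": 0}
  ]
}}

```text
time: 14.4
tool_pos: [0.5607, 0.0335, 0.0175]
tcp_rot: [-2.083, -2.351, 0.001]
wrist_force: [-3.7, -1.0, 4.9]
width: -0.001
grip_force: 2.7
```

Call:
{"method": "step_arm", "body": {
  "commands": [
    {"fingers": 1,"dx": 0,"dy": 0.001,"dz": 0,"roll": 0},
    {"fingers": 1,"dx": 0,"dy": 0.002,"dz": 0,"roll": 0},
    {"fingers": 1,"dx": 0,"dy": 0.002,"dz": 0,"roll": 0}
  ]
}}

```text
time: 14.78
tool_pos: [0.5628, 0.0338, 0.0175]
tcp_rot: [-2.083, -2.351, 0.001]
wrist_force: [-3.2, -1.1, 5.4]
width: 0.002
grip_force: 2.6
```

Call:
{"method": "step_arm", "body": {
  "commands": [
    {"fingers": 1,"dx": 0,"dy": 0.001,"dz": 0,"roll": 0},
    {"fingers": 1,"dx": 0,"dy": 0.0015,"dz": 0,"roll": 0},
    {"fingers": 1,"dx": 0,"dy": 0.0015,"dz": 0,"roll": 0}
  ]
}}

```text
time: 15.15
tool_pos: [0.5634, 0.0339, 0.0175]
tcp_rot: [-2.082, -2.35, 0.003]
wrist_force: [-6.6, -0.8, 7.1]
width: -0.0
grip_force: 4.8
```

Run:
```python
from jig import *
from w import bars
s=read_state();print(j(s["tool_pos"]))
im,D,c=snap("wrist","w5.png")
for b in bars(im,c,.024): print(j(b[0]))
```

```text
[-32.52016659  31.8276831 ]
bar? px [398. 261.] xy [0.6179 0.0417] size [24.5 98.6] yaw 6.98
[22.56078839 32.971089  ]
```

Call:
{"method": "step_arm", "body": {
  "commands": [
    {"fingers": 1,"dx": 0,"dy": 0.001,"dz": 0,"roll": 0},
    {"fingers": 1,"dx": 0,"dy": 0.002,"dz": 0,"roll": 0},
    {"fingers": 1,"dx": 0,"dy": 0.002,"dz": 0,"roll": 0}
  ]
}}

```text
time: 15.58
tool_pos: [0.5635, 0.0339, 0.0175]
tcp_rot: [-2.08, -2.348, 0.007]
wrist_force: [-11.4, -2.1, 13.5]
width: -0.003
grip_force: 7.8
```

Call:
{"method": "step_arm", "body": {
  "commands": [
    {"fingers": 1,"dx": 0,"dy": -0.006,"dz": 0,"roll": 0},
    {"fingers": 1,"dx": 0,"dy": -0.012,"dz": -0.02,"roll": 0},
    {"fingers": 1,"dx": -0.02,"dy": -0.012,"dz": -0.05,"roll": 0},
    {"fingers": 1,"dx": -0.035,"dy": 0.02,"dz": -0.05,"roll": 0},
    {"fingers": 1,"dx": -0.035,"dy": 0.052,"dz": -0.05,"roll": 0},
    {"fingers": 1,"dx": -0.035,"dy": 0.052,"dz": -0.03,"roll": 0},
    {"fingers": 1,"dx": -0.035,"dy": 0.052,"dz": -0.005,"roll": 0},
    {"fingers": 1,"dx": -0.035,"dy": 0.052,"dz": 0,"roll": 0}
  ]
}}

```text
time: 16.58
tool_pos: [0.6189, 0.0059, 0.0137]
tcp_rot: [-2.08, -2.348, 0.006]
wrist_force: [0.8, -0.2, 0.1]
width: 0.003
grip_force: 0.0
```

Run:
```python
from jig import *
s=read_state();print(j(s["tool_pos"]))
mv(*jw(20,9),.0175,YAW)
```

```text
[19.21855793 -2.59235272]
t 16.57 cur ang 6.94 tilt -1.0000 -> d mm [11.6  0.8 -3.8] roll 0.01
```

Call:
{"method": "step_arm", "body": {
  "commands": [
    {"fingers": 1,"dx": 0,"dy": 0,"dz": -0.003,"roll": 0},
    {"fingers": 1,"dx": 0.005,"dy": 0,"dz": -0.003,"roll": 0},
    {"fingers": 1,"dx": 0.009,"dy": 0,"dz": -0.003,"roll": 0},
    {"fingers": 1,"dx": 0.011,"dy": 0,"dz": -0.003,"roll": 0},
    {"fingers": 1,"dx": 0.012,"dy": 0,"dz": -0.003,"roll": 0},
    {"fingers": 1,"dx": 0.013,"dy": 0,"dz": -0.003,"roll": 0},
    {"fingers": 1,"dx": 0.013,"dy": 0,"dz": -0.003,"roll": 0}
  ]
}}

```text
time: 17.45
tool_pos: [0.6213, 0.018, 0.0206]
tcp_rot: [2.082, 2.351, -0.0]
wrist_force: [0.4, -4.5, 2.0]
width: 0.0
grip_force: 1.9
```

Call:
{"method": "step_arm", "body": {
  "commands": [
    {"fingers": 1,"dx": 0.001,"dy": 0,"dz": 0,"roll": 0},
    {"fingers": 1,"dx": 0.002,"dy": 0,"dz": 0,"roll": 0},
    {"fingers": 1,"dx": 0.002,"dy": 0,"dz": 0,"roll": 0}
  ]
}}

```text
time: 17.82
tool_pos: [0.6213, 0.0183, 0.0207]
tcp_rot: [2.08, 2.35, -0.003]
wrist_force: [0.1, -9.4, 1.1]
width: 0.002
grip_force: 4.9
```

Call:
{"method": "step_arm", "body": {
  "commands": [
    {"fingers": 1,"dx": -0.006,"dy": 0,"dz": 0,"roll": 0},
    {"fingers": 1,"dx": -0.012,"dy": 0,"dz": -0.02,"roll": 0},
    {"fingers": 1,"dx": -0.012,"dy": 0,"dz": -0.08,"roll": 0},
    {"fingers": 0,"dx": 0.04,"dy": 0,"dz": -0.12,"roll": -10},
    {"fingers": -1,"dx": 0.1,"dy": 0,"dz": -0.12,"roll": -20},
    {"fingers": -1,"dx": 0.16,"dy": 0,"dz": -0.12,"roll": -30},
    {"fingers": -1,"dx": 0.22,"dy": -0.01,"dz": -0.12,"roll": -40},
    {"fingers": -1,"dx": 0.28,"dy": -0.02,"dz": -0.12,"roll": -50}
  ]
}}

```text
time: 18.82
tool_pos: [0.5666, 0.2984, 0.142]
tcp_rot: [0.885, 3.013, 0.003]
wrist_force: [0.8, -0.0, -0.4]
width: 1.0
grip_force: 0.0
```

Run:
```python
from jig import *
mv(.553,.394,.14,99.4)
print(read_state()["tool_pos"])
```

```text
t 18.82 cur ang 57.25 tilt -1.0000 -> d mm [63.1 73.   2.1] roll -42.15
[0.56658401 0.29843718 0.14196133]
```

Call:
{"method": "step_arm", "body": {
  "commands": [
    {"fingers": -1,"dx": 0.02,"dy": 0.02,"dz": 0,"roll": -10},
    {"fingers": -1,"dx": 0.04,"dy": 0.04,"dz": 0,"roll": -20},
    {"fingers": -1,"dx": 0.063,"dy": 0.073,"dz": 0,"roll": -30},
    {"fingers": -1,"dx": 0.063,"dy": 0.073,"dz": 0,"roll": -40},
    {"fingers": -1,"dx": 0.063,"dy": 0.073,"dz": 0,"roll": -42.1},
    {"fingers": -1,"dx": 0.063,"dy": 0.073,"dz": 0,"roll": -42.1},
    {"fingers": -1,"dx": 0.063,"dy": 0.073,"dz": 0,"roll": -42.1}
  ]
}}

```text
time: 19.7
tool_pos: [0.5542, 0.3912, 0.1406]
tcp_rot: [-0.243, 3.132, 0.0]
wrist_force: [-0.0, -0.2, 0.3]
width: 1.003
grip_force: 0.0
```

```bash
python3 - <<'E'
from jig import *
from w import bars
im,D,c=snap("wrist","w6.png")
for b in bars(im,c,.012): mv(*b[0],.002,90+b[2])
E
python3 m.py | head -12
```

```text
bar? px [285. 194.] xy [0.5522 0.3946] size [24.9 99.6] yaw 9.56
t 19.75 cur ang 98.91 tilt -1.0000 -> d mm [  1.5   3.7 138.5] roll -0.65
grey
[265.4 166.5] 81 w [ 0.7451 -0.0294  0.012 ] L [0.0965 0.0077] yaw -7.3 dep z [ 0.7445 -0.0296  0.0147]
[229.1 215.7] 791 w [0.6043 0.0781 0.012 ] L [0.1296 0.0994] yaw -85.3 dep z [0.6037 0.0774 0.0169]
[382.  205.7] 334 w [ 0.6193 -0.3594  0.012 ] L [0.0656 0.0559] yaw -60.9 dep z [ 0.6006 -0.3267  0.1496]
[219.1 201.3] 65 w [0.6469 0.1066 0.012 ] L [0.0707 0.0079] yaw -83.6 dep z [0.6466 0.1063 0.0139]
[289.3 206.3] 187 w [ 0.626  -0.0954  0.012 ] L [0.0914 0.0202] yaw -86.0 dep z [ 0.6259 -0.0954  0.0129]
[259.4 213.6] 298 w [ 0.6074 -0.009   0.012 ] L [0.0964 0.0516] yaw -80.4 dep z [ 0.6076 -0.0089  0.0109]
[ 30.3 217.6] 64 w [0.6165 0.6573 0.012 ] L [0.0336 0.0182] yaw -58.5 dep z [0.5485 0.326  0.5205]
[120.5 238.6] 266 w [0.5477 0.3911 0.012 ] L [0.0265 0.1004] yaw -170.7 dep z [0.5477 0.3913 0.0116]
[272.9 284. ] 499 w [ 0.4081 -0.0427  0.012 ] L [0.066  0.0694] yaw -140.0 dep z [ 0.4116 -0.0455  0.0841]
[  9.8 299.1] 83 w [0.386  0.7023 0.012 ] L [0.0837 0.018 ] yaw -63.9 dep z [0.4268 0.2867 0.6135]
yellow
```

Call:
{"method": "step_arm", "body": {
  "commands": [
    {"fingers": -0.3,"dx": 0.001,"dy": 0.003,"dz": 0.04,"roll": -0.6},
    {"fingers": -0.3,"dx": 0.001,"dy": 0.003,"dz": 0.09,"roll": -0.6},
    {"fingers": -0.3,"dx": 0.001,"dy": 0.003,"dz": 0.12,"roll": -0.6},
    {"fingers": -0.3,"dx": 0.001,"dy": 0.003,"dz": 0.134,"roll": -0.6},
    {"fingers": -0.3,"dx": 0.001,"dy": 0.003,"dz": 0.138,"roll": -0.6},
    {"fingers": -0.3,"dx": 0.001,"dy": 0.003,"dz": 0.138,"roll": -0.6}
  ]
}}

```text
time: 20.55
tool_pos: [0.5536, 0.3951, 0.0036]
tcp_rot: [-0.263, 3.129, 0.002]
wrist_force: [0.1, 0.4, 1.1]
width: 0.652
grip_force: 0.0
```

Call:
{"method": "step_arm", "body": {
  "commands": [
    {"fingers": 1,"dx": 0,"dy": 0,"dz": 0,"roll": 0},
    {"fingers": 1,"dx": 0,"dy": 0,"dz": 0,"roll": 0},
    {"fingers": 1,"dx": 0,"dy": 0,"dz": 0,"roll": 0},
    {"fingers": 1,"dx": 0,"dy": 0,"dz": 0,"roll": 0},
    {"fingers": 1,"dx": 0,"dy": 0,"dz": 0,"roll": 0}
  ]
}}

```text
time: 21.18
tool_pos: [0.5537, 0.3953, 0.0042]
tcp_rot: [-0.263, 3.128, 0.002]
wrist_force: [-1.2, -0.0, 5.5]
width: 0.265
grip_force: 60.4
```

Call:
{"method": "step_arm", "body": {
  "commands": [
    {"fingers": 1,"dx": 0,"dy": 0,"dz": -0.05,"roll": 0},
    {"fingers": 1,"dx": 0,"dy": 0,"dz": -0.1,"roll": 0},
    {"fingers": 1,"dx": 0,"dy": 0,"dz": -0.1,"roll": 0},
    {"fingers": 1,"dx": 0,"dy": 0,"dz": -0.1,"roll": 0}
  ]
}}

```text
time: 21.68
tool_pos: [0.5519, 0.3941, 0.1015]
tcp_rot: [0.264, -3.129, 0.001]
wrist_force: [0.1, -1.1, -2.5]
width: 0.27
grip_force: 59.6
```

Run:
```python
from jig import *
p=jw(12,103);mv(*p,.10,90+YAW)
```

```text
t 21.68 cur ang 99.63 tilt -1.0000 -> d mm [   1.1 -288.     1.7] roll 2.70
```

Call:
{"method": "step_arm", "body": {
  "commands": [
    {"fingers": 1,"dx": 0,"dy": -0.05,"dz": 0,"roll": 1},
    {"fingers": 1,"dx": 0,"dy": -0.1,"dz": 0,"roll": 2},
    {"fingers": 1,"dx": 0,"dy": -0.15,"dz": 0,"roll": 2.7},
    {"fingers": 1,"dx": 0,"dy": -0.2,"dz": 0,"roll": 2.7},
    {"fingers": 1,"dx": 0.001,"dy": -0.25,"dz": 0,"roll": 2.7},
    {"fingers": 1,"dx": 0.001,"dy": -0.288,"dz": 0,"roll": 2.7},
    {"fingers": 1,"dx": 0.001,"dy": -0.288,"dz": 0,"roll": 2.7},
    {"fingers": 1,"dx": 0.001,"dy": -0.288,"dz": 0,"roll": 2.7}
  ]
}}

```text
time: 22.68
tool_pos: [0.5982, 0.1104, 0.1001]
tcp_rot: [0.188, -3.132, -0.0]
wrist_force: [-0.6, 1.0, -1.9]
width: 0.267
grip_force: 59.7
```

Run:
```python
from jig import *
p=jw(12,103);mv(*p,.016,90+YAW)
```

```text
t 22.68 cur ang 96.88 tilt -1.0000 -> d mm [-1.  -0.6 84.1] roll -0.05
```

Call:
{"method": "step_arm", "body": {
  "commands": [
    {"fingers": 1,"dx": 0.001,"dy": -0.001,"dz": 0.03,"roll": 0},
    {"fingers": 1,"dx": 0.001,"dy": -0.001,"dz": 0.055,"roll": 0},
    {"fingers": 1,"dx": 0.001,"dy": -0.001,"dz": 0.072,"roll": 0},
    {"fingers": 1,"dx": 0.001,"dy": -0.001,"dz": 0.08,"roll": 0},
    {"fingers": 1,"dx": 0.001,"dy": -0.001,"dz": 0.084,"roll": 0},
    {"fingers": 1,"dx": 0.001,"dy": -0.001,"dz": 0.085,"roll": 0},
    {"fingers": 1,"dx": 0.001,"dy": -0.001,"dz": 0.085,"roll": 0}
  ]
}}

```text
time: 23.55
tool_pos: [0.5997, 0.1094, 0.0181]
tcp_rot: [-0.19, 3.134, 0.0]
wrist_force: [-0.1, 0.1, -2.6]
width: 0.265
grip_force: 59.7
```

Run:
```python
from jig import *
s=read_state();print(j(s["tool_pos"]),s["tool_pos"][2])
```

```text
[ 12.60968453 102.40059005] 0.018124830795345985
```

Bottom about 2.5 mm above the board: lower, release and lift.

Call:
{"method": "step_arm", "body": {
  "commands": [
    {"fingers": 1,"dx": 0,"dy": 0,"dz": 0.002,"roll": 0},
    {"fingers": 1,"dx": 0,"dy": 0,"dz": 0.0025,"roll": 0},
    {"fingers": 1,"dx": 0,"dy": 0,"dz": 0.0025,"roll": 0},
    {"fingers": 0.15,"dx": 0,"dy": 0,"dz": 0.0025,"roll": 0},
    {"fingers": 0.15,"dx": 0,"dy": 0,"dz": 0.0025,"roll": 0},
    {"fingers": 0.15,"dx": 0,"dy": 0,"dz": 0.0025,"roll": 0},
    {"fingers": 0.15,"dx": 0,"dy": 0,"dz": -0.02,"roll": 0},
    {"fingers": 0.15,"dx": 0,"dy": 0,"dz": -0.05,"roll": 0}
  ]
}}

```text
time: 24.55
tool_pos: [0.5977, 0.1091, 0.0665]
tcp_rot: [0.19, -3.133, 0.0]
wrist_force: [-0.1, 1.8, 0.3]
width: 0.423
grip_force: 0.0
```

Call:
{"method": "step_arm", "body": {
  "commands": [
    {"fingers": 1,"dx": 0,"dy": -0.015,"dz": 0,"roll": 10},
    {"fingers": 1,"dx": 0,"dy": -0.03,"dz": 0,"roll": 20},
    {"fingers": 1,"dx": 0,"dy": -0.03,"dz": 0,"roll": 30},
    {"fingers": 1,"dx": 0,"dy": -0.03,"dz": 0,"roll": 40},
    {"fingers": 1,"dx": 0,"dy": -0.03,"dz": 0,"roll": 50},
    {"fingers": 1,"dx": 0,"dy": -0.03,"dz": 0,"roll": 60},
    {"fingers": 1,"dx": 0,"dy": -0.03,"dz": 0,"roll": 70},
    {"fingers": 1,"dx": 0,"dy": -0.03,"dz": 0,"roll": 80}
  ]
}}

```text
time: 25.55
tool_pos: [0.6025, 0.0795, 0.0671]
tcp_rot: [-1.877, -2.519, 0.0]
wrist_force: [-0.1, -0.1, 0.0]
width: 0.004
grip_force: 0.0
```

Call:
{"method": "step_arm", "body": {
  "commands": [
    {"fingers": 1,"dx": 0,"dy": 0,"dz": 0,"roll": 10},
    {"fingers": 1,"dx": 0,"dy": 0,"dz": 0,"roll": 10},
    {"fingers": 1,"dx": 0,"dy": 0,"dz": 0,"roll": 10}
  ]
}}

```text
time: 25.92
tool_pos: [0.6025, 0.0795, 0.0671]
tcp_rot: [-2.08, -2.355, 0.0]
wrist_force: [-0.1, -0.1, -1.1]
width: 0.0
grip_force: 0.0
```

Run:
```python
from jig import *
from w import bars
s=read_state();print(j(s["tool_pos"]))
im,D,c=snap("wrist","w7.png")
for b in bars(im,c,.024): print(j(b[0]))
mv(*jw(15,73),.018,YAW)
```

```text
[11.80860408 72.43162182]
bar? px [ 14. 345.] xy [ 0.4282 -0.0349] size [34.6 66.7] yaw 83.36
bar? px [283. 182.] xy [0.5986 0.11  ] size [25.8 99.7] yaw 7.08
[-174.963709    -20.17026774]
[ 11.6566106 103.1210603]
t 25.98 cur ang 7.06 tilt -1.0000 -> d mm [ 0.6  3.2 49.2] roll 0.13
```

Call:
{"method": "step_arm", "body": {
  "commands": [
    {"fingers": 1,"dx": 0,"dy": 0.003,"dz": 0.03,"roll": 0},
    {"fingers": 1,"dx": 0,"dy": 0.003,"dz": 0.044,"roll": 0},
    {"fingers": 1,"dx": 0,"dy": 0.003,"dz": 0.048,"roll": 0},
    {"fingers": 1,"dx": 0.006,"dy": 0.003,"dz": 0.048,"roll": 0},
    {"fingers": 1,"dx": 0.012,"dy": 0.003,"dz": 0.048,"roll": 0},
    {"fingers": 1,"dx": 0.018,"dy": 0.003,"dz": 0.048,"roll": 0},
    {"fingers": 1,"dx": 0.024,"dy": 0.003,"dz": 0.048,"roll": 0},
    {"fingers": 1,"dx": 0.029,"dy": 0.003,"dz": 0.048,"roll": 0}
  ]
}}

```text
time: 26.98
tool_pos: [0.6024, 0.1091, 0.0198]
tcp_rot: [2.082, 2.351, 0.001]
wrist_force: [0.3, -1.2, 1.0]
width: -0.003
grip_force: 0.8
```

Call:
{"method": "step_arm", "body": {
  "commands": [
    {"fingers": 1,"dx": 0.001,"dy": 0,"dz": 0,"roll": 0},
    {"fingers": 1,"dx": 0.002,"dy": 0,"dz": 0,"roll": 0},
    {"fingers": 1,"dx": 0.003,"dy": 0,"dz": 0,"roll": 0},
    {"fingers": 1,"dx": 0.003,"dy": 0,"dz": 0,"roll": 0}
  ]
}}

```text
time: 27.48
tool_pos: [0.6017, 0.1112, 0.0193]
tcp_rot: [2.083, 2.351, -0.001]
wrist_force: [1.4, -4.0, 1.6]
width: -0.002
grip_force: 1.7
```

Call:
{"method": "step_arm", "body": {
  "commands": [
    {"fingers": 1,"dx": 0.001,"dy": 0,"dz": 0,"roll": 0},
    {"fingers": 1,"dx": 0.002,"dy": 0,"dz": 0,"roll": 0},
    {"fingers": 1,"dx": 0.002,"dy": 0,"dz": 0,"roll": 0}
  ]
}}

```text
time: 27.85
tool_pos: [0.6017, 0.1114, 0.0194]
tcp_rot: [2.081, 2.351, -0.003]
wrist_force: [1.0, -9.2, 2.3]
width: -0.002
grip_force: 5.0
```

Call:
{"method": "step_arm", "body": {
  "commands": [
    {"fingers": 1,"dx": -0.006,"dy": 0,"dz": 0,"roll": 0},
    {"fingers": 1,"dx": -0.012,"dy": 0,"dz": -0.01,"roll": 0},
    {"fingers": 1,"dx": -0.012,"dy": -0.01,"dz": -0.05,"roll": 0},
    {"fingers": 1,"dx": 0.0,"dy": -0.05,"dz": -0.05,"roll": 0},
    {"fingers": 1,"dx": 0.023,"dy": -0.076,"dz": -0.05,"roll": 0},
    {"fingers": 1,"dx": 0.023,"dy": -0.076,"dz": -0.03,"roll": 0},
    {"fingers": 1,"dx": 0.023,"dy": -0.076,"dz": -0.005,"roll": 0},
    {"fingers": 1,"dx": 0.023,"dy": -0.076,"dz": 0.0,"roll": 0}
  ]
}}

```text
time: 28.85
tool_pos: [0.5217, 0.1273, 0.0182]
tcp_rot: [-2.082, -2.35, 0.003]
wrist_force: [-0.8, -0.7, 0.2]
width: -0.001
grip_force: 0.0
```

Run:
```python
from jig import *
from w import bars
s=read_state();print(j(s["tool_pos"]))
im,D,c=snap("wrist","w8.png")
for b in bars(im,c,.024): print(j(b[0]))
mv(*jw(-44,127.5),.018,YAW)
```

```text
[-62.63882706 129.63213213]
bar? px [419. 268.] xy [0.5937 0.131 ] size [ 48.4 104. ] yaw -4.88
[  9.32899018 124.57596491]
t 28.90 cur ang 6.93 tilt -1.0000 -> d mm [-2.1 18.2  0.3] roll -0.00
```

Call:
{"method": "step_arm", "body": {
  "commands": [
    {"fingers": 1,"dx": -0.002,"dy": 0.006,"dz": 0,"roll": 0},
    {"fingers": 1,"dx": -0.002,"dy": 0.012,"dz": 0,"roll": 0},
    {"fingers": 1,"dx": -0.002,"dy": 0.016,"dz": 0,"roll": 0},
    {"fingers": 1,"dx": -0.002,"dy": 0.019,"dz": 0,"roll": 0},
    {"fingers": 1,"dx": -0.002,"dy": 0.022,"dz": 0,"roll": 0},
    {"fingers": 1,"dx": -0.002,"dy": 0.025,"dz": 0,"roll": 0},
    {"fingers": 1,"dx": -0.002,"dy": 0.027,"dz": 0,"roll": 0},
    {"fingers": 1,"dx": -0.002,"dy": 0.028,"dz": 0,"roll": 0}
  ]
}}

```text
time: 29.9
tool_pos: [0.5513, 0.1287, 0.0192]
tcp_rot: [-2.083, -2.352, 0.0]
wrist_force: [-2.8, -0.6, 0.6]
width: 0.002
grip_force: 0.7
```

Call:
{"method": "step_arm", "body": {
  "commands": [
    {"fingers": 1,"dx": 0,"dy": 0.001,"dz": 0,"roll": 0},
    {"fingers": 1,"dx": 0,"dy": 0.002,"dz": 0,"roll": 0},
    {"fingers": 1,"dx": 0,"dy": 0.002,"dz": 0,"roll": 0}
  ]
}}

```text
time: 30.28
tool_pos: [0.5518, 0.1288, 0.019]
tcp_rot: [-2.082, -2.35, 0.004]
wrist_force: [-4.7, -0.6, 3.9]
width: 0.001
grip_force: 2.6
```

Call:
{"method": "step_arm", "body": {
  "commands": [
    {"fingers": 1,"dx": 0,"dy": 0.001,"dz": 0,"roll": 0},
    {"fingers": 1,"dx": 0,"dy": 0.002,"dz": 0,"roll": 0},
    {"fingers": 1,"dx": 0,"dy": 0.002,"dz": 0,"roll": 0}
  ]
}}

```text
time: 30.65
tool_pos: [0.5519, 0.1287, 0.0186]
tcp_rot: [-2.08, -2.348, 0.008]
wrist_force: [-9.9, -0.6, 6.0]
width: 0.001
grip_force: 4.6
```

Call:
{"method": "step_arm", "body": {
  "commands": [
    {"fingers": 1,"dx": 0,"dy": -0.006,"dz": 0,"roll": 0},
    {"fingers": 1,"dx": 0,"dy": -0.012,"dz": -0.02,"roll": 0},
    {"fingers": 1,"dx": -0.02,"dy": -0.012,"dz": -0.05,"roll": 0},
    {"fingers": 1,"dx": -0.034,"dy": 0.02,"dz": -0.05,"roll": 0},
    {"fingers": 1,"dx": -0.034,"dy": 0.052,"dz": -0.05,"roll": 0},
    {"fingers": 1,"dx": -0.034,"dy": 0.052,"dz": -0.03,"roll": 0},
    {"fingers": 1,"dx": -0.034,"dy": 0.052,"dz": -0.007,"roll": 0},
    {"fingers": 1,"dx": -0.034,"dy": 0.052,"dz": -0.004,"roll": 0}
  ]
}}

```text
time: 31.65
tool_pos: [0.6078, 0.1014, 0.0201]
tcp_rot: [-2.081, -2.349, 0.007]
wrist_force: [0.2, -0.4, 0.2]
width: 0.001
grip_force: 0.0
```

Call:
{"method": "step_arm", "body": {
  "commands": [
    {"fingers": 1,"dx": 0,"dy": 0,"dz": 0,"roll": 0},
    {"fingers": 1,"dx": 0.005,"dy": 0,"dz": 0,"roll": 0},
    {"fingers": 1,"dx": 0.009,"dy": 0,"dz": 0,"roll": 0},
    {"fingers": 1,"dx": 0.011,"dy": 0,"dz": 0,"roll": 0},
    {"fingers": 1,"dx": 0.012,"dy": 0,"dz": 0,"roll": 0},
    {"fingers": 1,"dx": 0.012,"dy": 0,"dz": 0,"roll": 0}
  ]
}}

```text
time: 32.4
tool_pos: [0.6095, 0.1137, 0.0234]
tcp_rot: [2.083, 2.352, 0.0]
wrist_force: [-0.8, 0.8, -0.5]
width: -0.001
grip_force: 0.0
```

Run:
```python
from jig import *
s=read_state();print(j(s["tool_pos"]))
```

```text
[ 22.9407586  105.48992659]
```

Call:
{"method": "step_arm", "body": {
  "commands": [
    {"fingers": 1,"dx": -0.006,"dy": 0,"dz": 0,"roll": 0},
    {"fingers": 1,"dx": -0.012,"dy": 0,"dz": 0,"roll": 0},
    {"fingers": 1,"dx": -0.012,"dy": 0,"dz": 0.004,"roll": 0},
    {"fingers": 1,"dx": -0.012,"dy": 0,"dz": 0.005,"roll": 0},
    {"fingers": 1,"dx": -0.006,"dy": 0,"dz": 0.005,"roll": 0},
    {"fingers": 1,"dx": -0.002,"dy": 0,"dz": 0.005,"roll": 0},
    {"fingers": 1,"dx": -0.001,"dy": 0,"dz": 0.005,"roll": 0},
    {"fingers": 1,"dx": 0,"dy": 0,"dz": 0.005,"roll": 0}
  ]
}}

```text
time: 33.4
tool_pos: [0.6097, 0.1123, 0.0183]
tcp_rot: [2.08, 2.352, -0.003]
wrist_force: [1.4, -9.2, -0.5]
width: -0.001
grip_force: 4.3
```

Call:
{"method": "step_arm", "body": {
  "commands": [
    {"fingers": 1,"dx": 0.001,"dy": 0,"dz": 0,"roll": 0},
    {"fingers": 1,"dx": 0.001,"dy": 0,"dz": 0,"roll": 0}
  ]
}}

```text
time: 33.65
tool_pos: [0.6097, 0.1123, 0.0183]
tcp_rot: [2.08, 2.351, -0.004]
wrist_force: [1.3, -9.6, -0.1]
width: 0.001
grip_force: 4.8
```

Snug. Back off, rise and view both blanks from the wrist camera.

Call:
{"method": "step_arm", "body": {
  "commands": [
    {"fingers": 1,"dx": -0.006,"dy": 0,"dz": 0,"roll": 0},
    {"fingers": 1,"dx": -0.012,"dy": 0,"dz": -0.01,"roll": 0},
    {"fingers": 1,"dx": -0.012,"dy": -0.01,"dz": -0.06,"roll": 0},
    {"fingers": 1,"dx": -0.03,"dy": -0.03,"dz": -0.12,"roll": 0},
    {"fingers": 1,"dx": -0.09,"dy": -0.03,"dz": -0.16,"roll": 0},
    {"fingers": 1,"dx": -0.14,"dy": -0.02,"dz": -0.16,"roll": 0},
    {"fingers": 1,"dx": -0.14,"dy": -0.02,"dz": -0.16,"roll": 0},
    {"fingers": 1,"dx": -0.14,"dy": -0.02,"dz": -0.16,"roll": 0}
  ]
}}

```text
time: 34.65
tool_pos: [0.6062, -0.0267, 0.1785]
tcp_rot: [-2.084, -2.35, -0.001]
wrist_force: [-0.6, 0.5, -0.4]
width: 0.0
grip_force: 0.0
```

Run:
```python
from jig import *
from w import bars
im,D,c=snap("wrist","w9.png")
for b in bars(im,c,.024): print(j(b[0]))
```

```text
bar? px [517. 312.] xy [ 0.8829 -0.1366] size [28.9 95.3] yaw 86.02
bar? px [ 36. 201.] xy [ 0.3627 -0.0666] size [72.9 77.2] yaw 83.17
bar? px [ 87. 183.] xy [ 0.4129 -0.0395] size [70.3 73.6] yaw -59.44
bar? px [303. 123.] xy [0.6178 0.0415] size [24.5 99.5] yaw 6.85
bar? px [304.  12.] xy [0.6067 0.1327] size [18.3 99.4] yaw 6.84
[ 264.07626923 -175.95998609]
[-243.86108603  -43.65238512]
[-190.79059719  -22.88865515]
[22.44617599 32.87847099]
[ 22.38218939 124.74754847]
```

View pics/w9.png

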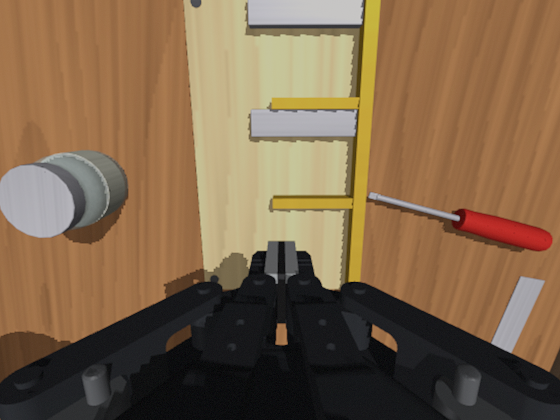

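Both blanks are snug: A at px (303,123) and B at (304,12), each parallel to its rail and against the fence. The screwdriver and jar are untouched. Next I measure the cap and holder.

```bash
cat > cap.py <<'E'
from h import *
def orange(n,im,c,z=.150):
    m=cv2.inRange(cv2.cvtColor(im,cv2.COLOR_BGR2HSV),(5,150,60),(19,255,255))
    k=max(cv2.findContours(m,cv2.RETR_EXTERNAL,cv2.CHAIN_APPROX_NONE)[0],key=cv2.contourArea)
    return k[:,0]
E
python3 - <<'E'
from cap import *
im,D,c=snap("top","top2.png")
hs=cv2.cvtColor(im,cv2.COLOR_BGR2HSV)
print(hs[270,380],hs[270,372],hs[250,340])
m=cv2.inRange(hs,(5,200,150),(15,255,255));n,l,st,ce=cv2.connectedComponentsWithStats(m)
for i in range(1,n):
    if st[i,4]>60: print("top",ce[i].round(1),st[i],cast("top",[ce[i]],.150,c)[0].round(4),dep("top",[ce[i]],D,c)[0].round(4))
# holder outer: dark ring
d=(hs[...,2]<60).astype(np.uint8);y=cv2.inRange(hs,(20,170,90),(34,255,255))
roi=np.zeros_like(d);roi[230:268,388:426]=1
k=np.argwhere(((d|(y>0))&roi)>0)[:,::-1];r=cv2.minEnclosingCircle(k.astype(np.float32));print("holder",r,cast("top",[r[0]],.018,c)[0])
ky=np.argwhere((y>0)&(roi>0))[:,::-1];print("floor",ky.mean(0),cast("top",[ky.mean(0)],.006,c)[0])
im,D,c=snap("scene","scene2.png");hs=cv2.cvtColor(im,cv2.COLOR_BGR2HSV);print(hs[170,208])
print(read_state()["q"].round(2))
mv(.44,-.34,.19,90)
E
```

```text
[ 15 200 191] [ 15 199 191] [ 14 149  87]
top [383.2 269.4] [376 261  13  18 107] [ 0.4429 -0.3195  0.15  ] [ 0.4429 -0.3194  0.1505]
holder ((406.27117919921875, 249.13558959960938), 13.30260181427002) [ 0.49410744 -0.41746694  0.018     ]
floor [406.77472527 248.89835165] [ 0.49505404 -0.42240395  0.006     ]
[ 13 170 185]
[-0.08  0.17  1.81  0.    1.16 -0.21]
t 34.80 cur ang 7.01 tilt -1.0000 -> d mm [-291.9 -202.9  -12.3] roll -82.99
```

Run:
```python
from cap import *
print(cast("top",[[379.9,270.1]],.15))
mv(.441,-.313,.22,7)
```

```text
[[ 0.44134009 -0.31132867  0.15      ]]
t 34.80 cur ang 7.01 tilt -1.0000 -> d mm [-265.2 -198.6  -42.3] roll 0.01
```

Call:
{"method": "step_arm", "body": {
  "commands": [
    {"fingers": -1,"dx": -0.04,"dy": -0.03,"dz": -0.03,"roll": 0},
    {"fingers": -1,"dx": -0.08,"dy": -0.06,"dz": -0.042,"roll": 0},
    {"fingers": -1,"dx": -0.12,"dy": -0.09,"dz": -0.042,"roll": 0},
    {"fingers": -1,"dx": -0.16,"dy": -0.12,"dz": -0.042,"roll": 0},
    {"fingers": -1,"dx": -0.2,"dy": -0.15,"dz": -0.042,"roll": 0},
    {"fingers": -1,"dx": -0.24,"dy": -0.18,"dz": -0.042,"roll": 0},
    {"fingers": -1,"dx": -0.265,"dy": -0.198,"dz": -0.042,"roll": 0},
    {"fingers": -1,"dx": -0.265,"dy": -0.198,"dz": -0.042,"roll": 0}
  ],
  "squeeze": 20
}}

```text
time: 35.8
tool_pos: [0.4411, -0.3141, 0.2198]
tcp_rot: [-2.084, -2.349, 0.0]
wrist_force: [0.1, -0.3, -0.2]
width: 0.997
grip_force: 0.0
```

Run:
```python
from cap import *
im,D,c=snap("wrist","w10.png");k=orange("wrist",im,c)
print(cv2.contourArea(k),k.min(0),k.max(0),cv2.minEnclosingCircle(k))
mv(.4415,-.3115,.123,7)
```

```text
3901.5 [249 168] [317 243] ((282.5, 205.5), 37.530086517333984)
t 35.85 cur ang 6.89 tilt -1.0000 -> d mm [ 1.5 -0.  96.8] roll -0.11
```

View pics/w10.png

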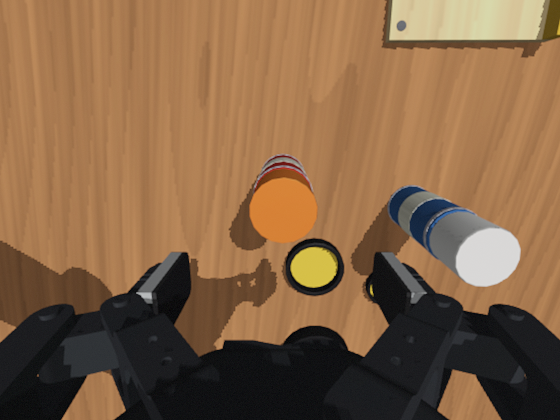

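Wrist view: the cap's top disc is centred at about (283,210), the mid-size holder at (314,267) and the blue can at right (487,255).

Run:
```python
from cap import *
im=cv2.imread("pics/w10.png");D=np.load("pics/w10.npy");c=calibration("wrist")
m=cv2.inRange(cv2.cvtColor(im,cv2.COLOR_BGR2HSV),(5,150,60),(19,255,255))>0
g=np.argwhere(m)[:,::-1];P=dep("wrist",g,D,c);t=P[P[:,2]>.145]
print("top pts",len(t),t[:,2].mean(),(t.min(0)+t.max(0))/2,t.max(0)-t.min(0),P[:,2].min())
gt=g[P[:,2]>.145];(u,r)=cv2.minEnclosingCircle(gt.astype(np.float32));print(u,r);p=cast("wrist",[u],.15,c)[0];print(p)
hs=cv2.cvtColor(im,cv2.COLOR_BGR2HSV);y=cv2.inRange(hs,(20,150,90),(34,255,255));y[:230]=0;y[:,:280]=0;y[:,350:]=0;y[300:]=0
gy=np.argwhere(y>0)[:,::-1];u=(gy.min(0)+gy.max(0))/2;q=dep("wrist",gy,D,c)
print("floor px",u,cast("wrist",[u],.006,c),q[:,2].mean(), np.ptp(q[:,:2],axis=0),(q.min(0)+q.max(0))/2)
mv(*p[:2],.123,7)
```

```text
top pts 3510 0.150546893990892 [ 0.44201012 -0.29007537  0.25365052] [0.0493004  0.08706877 0.21695592] -0.002156974094197963
(282.8794860839844, 208.0045928955078) 35.06887435913086
[ 0.44129397 -0.30610819  0.15      ]
floor px [313.5 267. ] [[ 0.49555165 -0.41991491  0.006     ]] 0.008133062529147531 [0.09288647 0.20262186] [ 0.47931509 -0.34785192  0.18293717]
t 35.85 cur ang 6.89 tilt -1.0000 -> d mm [ 6.9  0.4 96.8] roll -0.11
```

Call:
{"method": "step_arm", "body": {
  "commands": [
    {"fingers": -1,"dx": 0.004,"dy": 0,"dz": 0.03,"roll": 0},
    {"fingers": -1,"dx": 0.004,"dy": 0,"dz": 0.06,"roll": 0},
    {"fingers": -1,"dx": 0.004,"dy": 0,"dz": 0.085,"roll": 0},
    {"fingers": -1,"dx": 0.004,"dy": 0,"dz": 0.095,"roll": 0},
    {"fingers": -1,"dx": 0.004,"dy": 0,"dz": 0.097,"roll": 0},
    {"fingers": -1,"dx": 0.004,"dy": 0,"dz": 0.097,"roll": 0}
  ]
}}

```text
time: 36.6
tool_pos: [0.4422, -0.3098, 0.1242]
tcp_rot: [2.081, 2.351, 0.0]
wrist_force: [0.3, -0.6, 0.1]
width: 1.0
grip_force: 0.0
```

Call:
{"method": "step_arm", "body": {
  "commands": [
    {"fingers": -0.15,"dx": 0,"dy": 0,"dz": 0,"roll": 0},
    {"fingers": 0,"dx": 0,"dy": 0,"dz": 0,"roll": 0},
    {"fingers": 0.3,"dx": 0,"dy": 0,"dz": 0,"roll": 0},
    {"fingers": 1,"dx": 0,"dy": 0,"dz": 0,"roll": 0},
    {"fingers": 1,"dx": 0,"dy": 0,"dz": 0,"roll": 0},
    {"fingers": 1,"dx": 0,"dy": 0,"dz": 0,"roll": 0}
  ]
}}

```text
time: 37.35
tool_pos: [0.4419, -0.3103, 0.1243]
tcp_rot: [2.082, 2.35, 0.0]
wrist_force: [0.3, -0.6, 5.9]
width: 0.576
grip_force: 21.1
```

Call:
{"method": "step_arm", "body": {
  "commands": [
    {"fingers": 1,"dx": 0,"dy": 0,"dz": -0.01,"roll": 0},
    {"fingers": 1,"dx": 0,"dy": 0,"dz": -0.022,"roll": 0},
    {"fingers": 1,"dx": 0,"dy": 0,"dz": -0.036,"roll": 0},
    {"fingers": 1,"dx": 0,"dy": 0,"dz": -0.055,"roll": 0},
    {"fingers": 1,"dx": 0,"dy": 0,"dz": -0.08,"roll": 0},
    {"fingers": 1,"dx": 0,"dy": 0,"dz": -0.08,"roll": 0},
    {"fingers": 1,"dx": 0,"dy": 0,"dz": -0.08,"roll": 0}
  ]
}}

```text
time: 38.22
tool_pos: [0.4412, -0.3096, 0.2032]
tcp_rot: [-2.083, -2.352, 0.0]
wrist_force: [-0.7, 0.5, 0.1]
width: 0.573
grip_force: 20.8
```

Run:
```python
from cap import *
im,D,c=snap("wrist","w11.png");k=orange("wrist",im,c);print(cv2.minEnclosingCircle(k),k.min(0),k.max(0))
mv(.4953,-.421,.2,7)
mv(.4953,-.421,.024,7)
```

```text
((280.7056579589844, 267.1451721191406), 65.228515625) [223 202] [338 332]
t 38.27 cur ang 6.93 tilt -1.0000 -> d mm [-117.4   40.6    2.3] roll -0.07
t 38.27 cur ang 6.93 tilt -1.0000 -> d mm [-117.6   40.8  178.3] roll -0.07
```

View pics/w11.png

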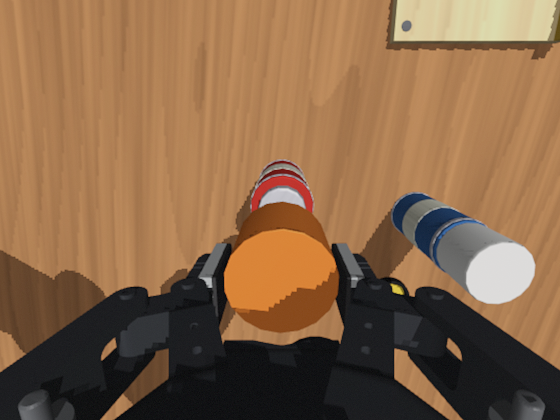

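The cap is held upright between the pads, its top disc at (281,280). The red can's dome is clear below at (283,195).

Call:
{"method": "step_arm", "body": {
  "commands": [
    {"fingers": 1,"dx": -0.03,"dy": 0.01,"dz": 0,"roll": 0},
    {"fingers": 1,"dx": -0.06,"dy": 0.02,"dz": 0,"roll": 0},
    {"fingers": 1,"dx": -0.09,"dy": 0.03,"dz": 0,"roll": 0},
    {"fingers": 1,"dx": -0.117,"dy": 0.041,"dz": 0,"roll": 0},
    {"fingers": 1,"dx": -0.117,"dy": 0.041,"dz": 0,"roll": 0},
    {"fingers": 1,"dx": -0.117,"dy": 0.041,"dz": 0,"roll": 0}
  ]
}}

```text
time: 39.02
tool_pos: [0.4953, -0.4199, 0.2018]
tcp_rot: [-2.081, -2.349, -0.0]
wrist_force: [-0.4, 0.8, -0.7]
width: 0.576
grip_force: 20.9
```

Run:
```python
from cap import *
s=read_state()
im,D,c=snap("wrist","w12.png");zt=s["tool_pos"][2]+.0257
p=cast("wrist",[[281,280]],zt,c)[0];R=Ro.from_rotvec(s["tcp_rot"]).as_matrix()
print("cap centre in tool mm",(R.T@(p-s["tool_pos"])*1000).round(1))
mv(.4953,-.421,.0245,7)
```

```text
cap centre in tool mm [  2.3  -0.9 -25.7]
t 39.08 cur ang 6.94 tilt -1.0000 -> d mm [-1.500e+00  1.000e-01  1.777e+02] roll -0.06
```

Call:
{"method": "step_arm", "body": {
  "commands": [
    {"fingers": 1,"dx": -0.003,"dy": 0.001,"dz": 0.05,"roll": 0},
    {"fingers": 1,"dx": -0.003,"dy": 0.001,"dz": 0.1,"roll": 0},
    {"fingers": 1,"dx": -0.003,"dy": 0.001,"dz": 0.135,"roll": 0},
    {"fingers": 1,"dx": -0.003,"dy": 0.001,"dz": 0.15,"roll": 0},
    {"fingers": 1,"dx": -0.003,"dy": 0.001,"dz": 0.15,"roll": 0},
    {"fingers": 1,"dx": -0.003,"dy": 0.001,"dz": 0.15,"roll": 0}
  ]
}}

```text
time: 39.83
tool_pos: [0.4987, -0.4248, 0.0555]
tcp_rot: [2.081, 2.349, -0.0]
wrist_force: [0.1, 0.1, -0.6]
width: 0.579
grip_force: 20.9
```

Run:
```python
from cap import *
im,D,c=snap("top","top3.png");mv(.4967,-.4235,.0245,7)
a=cv2.resize(im[180:300,345:485],None,fx=5,fy=5,interpolation=cv2.INTER_CUBIC);w,_,_=snap("wrist","w13.png")
cv2.imwrite("pics/c3.png",np.hstack([cv2.resize(a,(400,343)),cv2.resize(w[150:400,150:480],(400,343))]))
```

```text
t 39.88 cur ang 6.94 tilt -1.0000 -> d mm [ 1.8 -2.1 31.2] roll -0.06
```

View pics/c3.png

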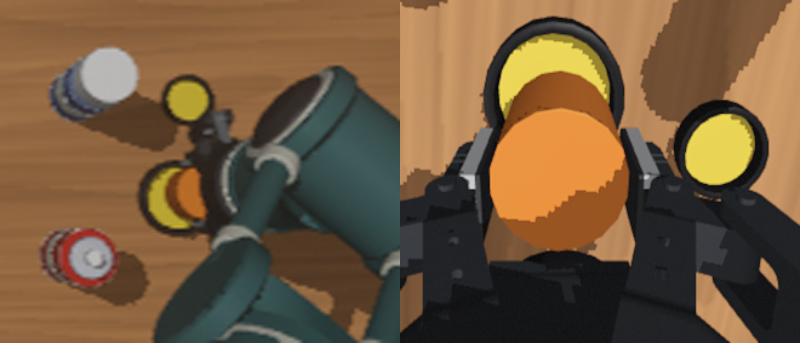

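Left: the red can is still standing uncapped, and the cap is over the mid-size dish. Right: dish rim centre at about x=554, cap at about 559, so a 2 mm correction.

Call:
{"method": "step_arm", "body": {
  "commands": [
    {"fingers": 1,"dx": 0.002,"dy": -0.002,"dz": 0.008,"roll": 0},
    {"fingers": 1,"dx": 0.002,"dy": -0.002,"dz": 0.016,"roll": 0},
    {"fingers": 1,"dx": 0.002,"dy": -0.002,"dz": 0.022,"roll": 0},
    {"fingers": 1,"dx": 0.002,"dy": -0.002,"dz": 0.025,"roll": 0},
    {"fingers": 1,"dx": 0.002,"dy": -0.002,"dz": 0.025,"roll": 0},
    {"fingers": 1,"dx": 0.002,"dy": -0.002,"dz": 0.025,"roll": 0}
  ]
}}

```text
time: 40.67
tool_pos: [0.4955, -0.4222, 0.0284]
tcp_rot: [2.083, 2.351, 0.0]
wrist_force: [-0.0, -0.8, 0.2]
width: 0.572
grip_force: 20.9
```

Run:
```python
from cap import *
mv(.4967,-.4233,.0253,7)
```

```text
t 40.67 cur ang 6.93 tilt -1.0000 -> d mm [-1.2  1.1  3.1] roll -0.07
```

Call:
{"method": "step_arm", "body": {
  "commands": [
    {"fingers": 1,"dx": -0.001,"dy": 0.001,"dz": 0.001,"roll": 0},
    {"fingers": 1,"dx": -0.001,"dy": 0.001,"dz": 0.0025,"roll": 0},
    {"fingers": 1,"dx": -0.001,"dy": 0.001,"dz": 0.003,"roll": 0},
    {"fingers": 1,"dx": -0.001,"dy": 0.001,"dz": 0.003,"roll": 0}
  ]
}}

```text
time: 41.18
tool_pos: [0.4964, -0.423, 0.0254]
tcp_rot: [2.083, 2.352, 0.0]
wrist_force: [-0.1, 1.0, 0.6]
width: 0.576
grip_force: 20.9
```

Call:
{"method": "step_arm", "body": {
  "commands": [
    {"fingers": -0.35,"dx": 0,"dy": 0,"dz": 0,"roll": 0},
    {"fingers": -0.45,"dx": 0,"dy": 0,"dz": 0,"roll": 0},
    {"fingers": -0.5,"dx": 0,"dy": 0,"dz": 0,"roll": 0},
    {"fingers": -0.5,"dx": 0,"dy": 0,"dz": -0.02,"roll": 0},
    {"fingers": -0.5,"dx": 0,"dy": 0,"dz": -0.06,"roll": 0},
    {"fingers": -0.5,"dx": 0,"dy": 0,"dz": -0.12,"roll": 0},
    {"fingers": -0.5,"dx": 0,"dy": 0,"dz": -0.16,"roll": 0},
    {"fingers": -0.5,"dx": 0,"dy": 0,"dz": -0.16,"roll": 0}
  ]
}}

```text
time: 42.18
tool_pos: [0.4992, -0.4255, 0.193]
tcp_rot: [2.075, 2.343, -0.0]
wrist_force: [-0.4, -0.1, -0.2]
width: 0.749
grip_force: 0.0
```

Call:
{"method": "step_arm", "body": {
  "commands": [
    {"fingers": -0.5,"dx": 0.02,"dy": -0.04,"dz": -0.05,"roll": 0},
    {"fingers": -0.5,"dx": 0.06,"dy": -0.06,"dz": -0.08,"roll": 0},
    {"fingers": -0.5,"dx": 0.12,"dy": -0.06,"dz": -0.08,"roll": 0},
    {"fingers": -0.5,"dx": 0.18,"dy": -0.06,"dz": -0.08,"roll": 0},
    {"fingers": -0.5,"dx": 0.24,"dy": -0.06,"dz": -0.08,"roll": 0},
    {"fingers": -0.5,"dx": 0.3,"dy": -0.06,"dz": -0.08,"roll": 0},
    {"fingers": -0.5,"dx": 0.3,"dy": -0.06,"dz": -0.08,"roll": 0},
    {"fingers": -0.5,"dx": 0.3,"dy": -0.06,"dz": -0.08,"roll": 0}
  ]
}}

```text
time: 43.18
tool_pos: [0.4006, -0.1324, 0.2654]
tcp_rot: [2.081, 2.352, -0.001]
wrist_force: [0.1, -0.4, 0.5]
width: 0.75
grip_force: 0.0
```

Run:
```python
from cap import *
print(read_state()["tool_pos"])
im,D,c=snap("top","top4.png");s,_,_=snap("scene","scene4.png")
a=cv2.resize(im[170:300,100:480],(800,274),interpolation=cv2.INTER_CUBIC);b=cv2.resize(s[140:280,120:460],(800,320),interpolation=cv2.INTER_CUBIC)
cv2.imwrite("pics/c4.png",np.vstack([a,b]))
```

```text
[ 0.40057812 -0.13241278  0.2653572 ]
```

View pics/c4.png

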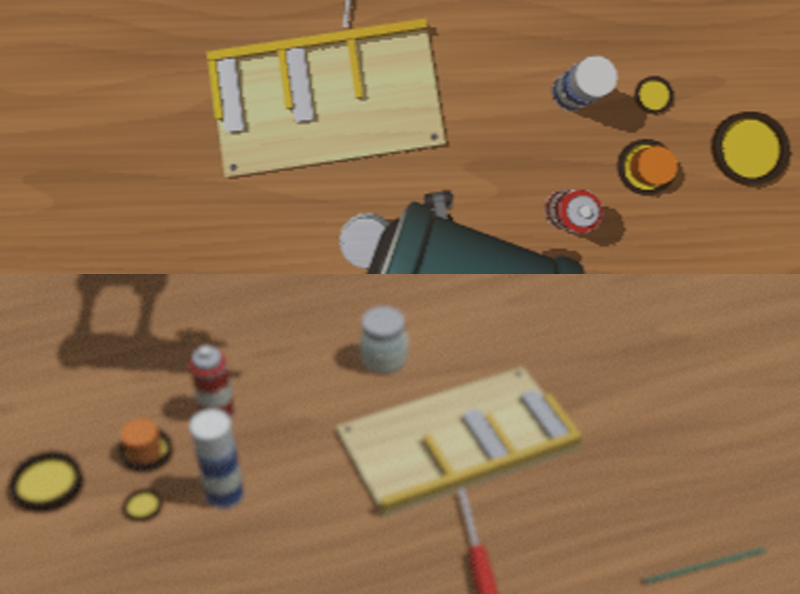

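The cap sits upright in the middle holder at crop (655,165). The red can stands uncapped at (578,210), both blanks are in their bays, and the bystanders are in place. A last numeric check from near follows.

Call:
{"method": "step_arm", "body": {
  "commands": [
    {"fingers": -0.5,"dx": 0.05,"dy": 0.04,"dz": 0,"roll": 0},
    {"fingers": -0.5,"dx": 0.1,"dy": 0.08,"dz": 0,"roll": 0},
    {"fingers": -0.5,"dx": 0.13,"dy": 0.12,"dz": 0,"roll": 0},
    {"fingers": -0.5,"dx": 0.15,"dy": 0.16,"dz": 0,"roll": 0},
    {"fingers": -0.5,"dx": 0.17,"dy": 0.19,"dz": 0,"roll": 0},
    {"fingers": -0.5,"dx": 0.17,"dy": 0.19,"dz": 0,"roll": 0},
    {"fingers": -0.5,"dx": 0.17,"dy": 0.19,"dz": 0,"roll": 0}
  ]
}}

```text
time: 44.15
tool_pos: [0.5687, 0.0579, 0.2645]
tcp_rot: [-2.084, -2.349, 0.003]
wrist_force: [-1.8, -0.0, -0.3]
width: 0.746
grip_force: 0.0
```

Run:
```python
from jig import *
from w import bars
im,D,c=snap("wrist","w14.png")
for b in bars(im,c,.024,amin=600): print(j(b[0]).round(1))
cv2.imwrite("pics/c5.png",cv2.resize(im[0:290,120:500],(760,580),interpolation=cv2.INTER_CUBIC))
D=np.load("pics/top4.npy");t=cv2.imread("pics/top4.png");m=cv2.inRange(cv2.cvtColor(t,cv2.COLOR_BGR2HSV),(5,200,120),(16,255,255));n,l,st,ce=cv2.connectedComponentsWithStats(m)
for i in range(1,n):
    if st[i,4]>60: g=np.argwhere(l==i)[:,::-1];P=dep("top",g,D);print("cap",ce[i],st[i],np.median(P,axis=0).round(4),"z sd",np.percentile(P[:,2],[10,50,90]).round(4))
```

```text
bar? px [148. 244.] xy [ 0.3963 -0.0589] size [ 73.3 120.3] yaw 47.67
bar? px [318. 193.] xy [0.618  0.0419] size [23.8 99.7] yaw 6.85
bar? px [320. 117.] xy [0.6065 0.1359] size [24.3 98.9] yaw 6.82
[-209.5  -40.1]
[22.7 33.2]
[ 22.5 127.9]
cap [411.50403226 248.11693548] [403 240  18  18 248] [ 0.4956 -0.4221  0.0513] z sd [0.0487 0.0513 0.054 ]
```

View pics/c5.png

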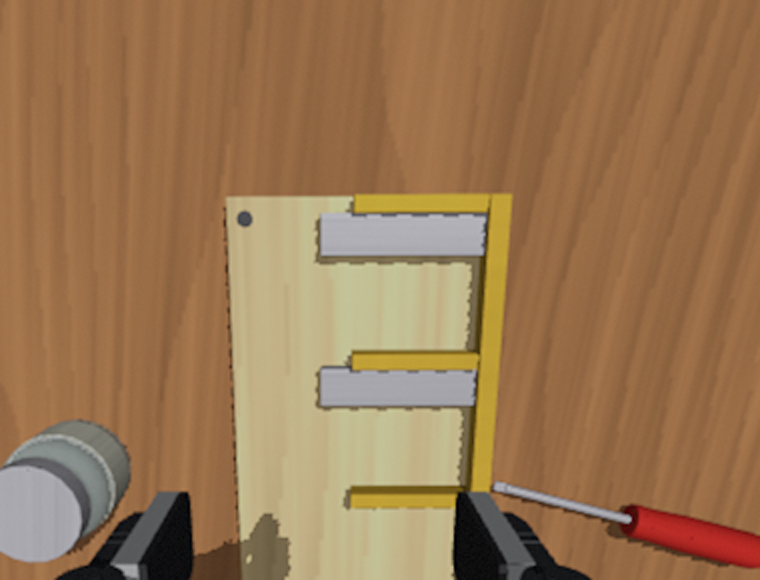

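Both blanks lie flat and snug, at crop (402,236) and (398,388). The cap top is at z = 51 mm, centred in the holder. Handing in.

```bash
python3 -c "
from workcell import *
print(finish_job())"
```

```text
the job is handed in; nothing more can be done
None
```

I pushed both blanks snug against the fence and their left rails (left and middle bays), then set the orange cap mouth down in the mid-size holder; the red can still stands, the bystanders are untouched, and I handed the job in at about 44 s.

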